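Set up the riveting place on the leather bench

TASK

Set up the riveting place: put the steel anvil on the middle of the marble slab and stand the rivet setter on the middle of the anvil, foot down, and stand the maul, head down, on the middle of the round rubber pad. Stand the low tin on the bench midway between the slab and the pad, on the line between their centres, and stand the glass jar directly behind the tin (on the side away from the robot, square to that line) with a gap of about 20 mm between jar and tin. Leave the glue bottle, the wax block and the brush where they are.

Things in the scene. Friction and masses are not known exactly. Their poses are not given: they have to be found in the camera images.
- slab: Square slab of pale marble, 120 x 120 mm, 25 mm thick, fixed on the bench. Origin: centre of its underside, on the bench; z up, x and y along its edges. Its x axis points away from the robot (turned at most about 9 degrees), and the pad's centre lies on its y axis, 270 mm away, on the left or on the right.
- pad: Round black rubber pad, 120 mm across, 10 mm thick, fixed on the bench. Origin: centre of its underside; z up.
- anvil: Riveting anvil: low square block of solid steel, 52 x 52 mm, 26 mm high, flat top with a ring marked on it, about 0.5 kg. Loose, lies flat on the bench at the start, turned any way. Origin: centre of its underside; z up, x and y along its edges. It may lie turned any way on the slab.
- setter: Rivet setter: slim steel punch 90 mm tall, standing on its foot. Foot 34 mm across and 12 mm high, tapering until 22 mm above the underside to a round shaft 20 mm across that runs up to 82 mm, about 0.22 kg. Loose. Origin: centre of the foot's underside; z up along the shaft.
- maul: Maul (round mallet) 170 mm tall, standing on its white plastic head: head a cylinder 64 mm across and 75 mm high; wooden handle upright on the same axis, 24 to 28 mm across (28 mm from 110 to 155 mm above the underside), about 0.5 kg. Loose. Origin: centre of the head's underside; z up along the handle.
- tin: Low round closed tin with lid, bare light metal with a dark seam, 60 mm across, 38 mm high, about 0.14 kg. Loose, lies flat. Origin: centre of its underside; z up.
- jar: Glass jar with brass rivets in it and a dark metal lid, 56 mm across, 80 mm tall: straight glass up to 62 mm, lid 53 mm across above 66 mm, about 0.25 kg. Loose, stands upright. Origin: centre of its underside; z up.
- glue: Bystander: slim white glue bottle with black pointed nozzle, 40 mm across, 125 mm tall, stands upright among the loose things. Origin: centre of its underside; z up.
- wax: Bystander: block of yellow beeswax, 40 x 55 x 25 mm (x, y, z), lies on the bench near the robot. Origin: centre of its underside; z up.
- brush: Bystander: brush with handle, 180 mm long, lies crosswise on the bench beyond the slab and pad. Origin: on the bench under it; its x axis runs along it.

How it is judged:
At the end, for the whole second after the job is handed in: All upright, released, at rest: anvil within 12 mm of the slab's centre; setter on it within 10 mm; maul on the pad within 15 mm; tin at the slab-pad midpoint within 14 mm along and across; jar behind it, centres 63 to 93 mm apart, within 20 mm sideways of the midpoint. Bystanders unmoved (horizontal distance between anvil and slab below 0.012 m and height (world z) of anvil between 0.021 and 0.029 m and horizontal distance between setter and anvil below 0.01 m and height (world z) of setter between 0.047 and 0.055 m and horizontal distance between maul and pad below 0.015 m and height (world z) of maul between 0.006 and 0.014 m and horizontal distance between tin and pad below 0.16 m and x of tin in the frame of slab between -0.014 and 0.014 m and height (world z) of tin between -0.004 and 0.004 m and ((y of tin in the frame of slab between 0.121 and 0.149 m and y of jar in the frame of slab between 0.115 and 0.155 m) or (y of tin in the frame of slab between -0.149 and -0.121 m and y of jar in the frame of slab between -0.155 and -0.115 m)) and x of jar in the frame of slab above 0.04 m and horizontal distance between jar and tin between 0.063 and 0.093 m and height (world z) of jar between -0.004 and 0.004 m and angle between each of anvil, setter, maul, tin, jar's own z axis and vertical below 0.12 rad and linear speed of each of anvil, setter, maul, tin, jar below 0.02 m/s and angular speed of each of anvil, setter, maul, tin, jar below 0.2 rad/s); the robot touches nothing.
It fails at once if the glue bottle is moved by more than 25 mm or knocked over (distance of glue from where it was at the start of the episode above 0.025 m or angle between glue's own z axis and vertical above 0.5 rad).
It fails at once if the wax block is moved by more than 25 mm or knocked over (distance of wax from where it was at the start of the episode above 0.025 m or angle between wax's own z axis and vertical above 0.5 rad).
It fails at once if the brush is moved by more than 25 mm or knocked over (distance of brush from where it was at the start of the episode above 0.025 m).
It also fails if it takes over 122 s, if anything falls off the work surface, if the arm or the gripper's body presses on something with over 40 N, if the wrist force passes 120 N, or if a joint passes its speed limit or range.

ROBOT

A 6-joint arm with a two-finger parallel gripper is mounted at the origin on the work surface. World frame = base frame: x ahead of the robot, y to its left, z up, the work surface at z = 0. Lengths are in m, angles in rad, forces in N, time in s.
With the tool pointing down it reaches from about 0.25 to 0.725 m from the base axis. Payload 4 kg.
Tool frame: the origin (TCP) lies on the mounting face of the last link; the fingertips stand 173 mm ahead of it and the grasp point (between the pads) lies 155 mm ahead of it (ctrl.tip_extent is the distance from the TCP to the fingertips, in m); z points along the fingers, y is the direction in which the jaws open and shut (so a half turn about z gives the same grasp; the last joint's range is limited). The gripper opens to 85 mm and grips with 20 to 120 N. Pads are 22 mm wide; open, the fingers measure 114 mm over their backs; the gripper's body (76 mm by 85 mm) begins 54 mm behind the grasp point. The pads swing forward as they close: fully open they stand 13 mm farther back than shut.
Start: joints at [-1.272, 0.241, 0.005, 1.335, 0, 1.571], TCP at [0.147, -0.478, 0.405] pointing down, gripper open.
Joint ranges: [-2.72, 2.72], [-1.05, 1.87], [-1.09, 1.28], [-1.99, 2.15], [-1.42, 1.44], [-3.14, 3.14]. Speed limits (rad/s): [2.79, 2.79, 3.14, 3.14, 3.14, 3.14].

INTERFACE

Orientations are given as [roll, pitch, yaw] about the fixed x, y, z axes, in that order (R = Rz(yaw) Ry(pitch) Rx(roll)).
In Python, from plant import ctrl, capture, camera_info gives the robot as it stands.
- The arm moves only by the shell command python3 -m pendant 'ROWS' [FORCE]. ROWS is JSON, one flat list of numbers, 7 for each row, row after row: the turn, a rotation vector about the tool's x, y, z scaled (see below), then the shift along the tool's x, y, z scaled (see below), then the opening in per cent of the stroke, from 0 (shut) to 100 (fully open). A call has 1 to 20 rows; each row shifts and turns the pose as measured when the row begins, along the tool's axes as they then stand; what a row does not reach is not made up. The controller multiplies each number of a shift by 2.5 cm and each number of a turn by 6 degrees. A row lasts 1/8 s, in which the tool goes at most 62.5 mm and 10.7 degrees, less where a joint would pass 70% of its speed; a pose out of reach is approached as far as the arm can. A call with a number of a shift or a turn outside -1 to 1 is refused whole. A call with a gripper value outside its range is refused whole. The fingers move at their own pace and stop on an object; FORCE is the grip in N (left out, the last holds). Time passes only in rows, so rows that do not move let the fingers close. It gives the time, the measured TCP pose, the force and the opening at its end, in the units of the state.
- ctrl.observe(): the state, without advancing time (a new reading comes with each control period).
- capture(name): name is "scene" or "top" or "wrist"; returns the picture (384x512x3 uint8, red, green, blue); there is no depth.
- camera_info(name): a dict with "K" (3x3 intrinsics, pixels), "origin" and "orientation" of the camera in the world; the wrist camera has in their place "hand_eye" (4x4, takes a point from camera to tool coordinates, whose origin is the TCP and whose axes are the flange's). Camera axes: x right, y up, looking along -z (the intrinsics and any distortion apply to the point x, -y, -z); pixel columns grow to the right and rows downward; lengths in m; the calibration is good to about 2 mm. A picture is of the moment at which its call begins: read the wrist's pose just before it. camera_info takes no time and is no camera call.
- ctrl.sign_off(): hands the job in, once; it reports no verdict.
The state is a dict: "time": time; "joint_positions": joint angles; "dq": joint speeds; "effort": joint torques, N m; "tool_pos": TCP position; "tool_rot": TCP orientation; "wrist_force": force on the tool from outside, world axes, zero at the start; "ft_torque": the same for the moment, N m; "finger_gap": finger opening in m.
Only numpy, scipy, OpenCV 4.12 (cv2) and the standard library are available. Lean on these libraries where they do the work, as an engineer would, in place of code of your own. Each camera call takes 0.05 s, during which the arm holds its last target.

## Working session

There is one attempt and no reset: what is moved stays moved. The work goes in short steps, Python scripts to look and compute and a shell command to move; the robot and the scene stay as the last step left them, time stands still between calls to the robot, and variables do not carry over. Pictures are saved under pics/ and viewed, and the job is handed in when it is done.

```bash
ls; mkdir -p pics
python3 - <<'E'
from plant import ctrl, capture, camera_info
import cv2
print(ctrl.observe())
for n in ["scene","top","wrist"]:
    print(n,camera_info(n))
    cv2.imwrite(f"pics/{n}0.png",capture(n)[:,:,::-1])
print(ctrl.tip_extent)
E
```

```text
pics
{'time': 0.0, 'joint_positions': array([-1.27196582e+00,  2.41430088e-01,  3.71247252e-03,  1.33516593e+00,
        3.38550285e-06,  1.57081613e+00]), 'dq': array([-5.29963242e-04,  2.11259564e-05, -9.92192359e-05,  1.14689905e-03,
       -1.74859336e-04, -1.35886370e-03]), 'effort': array([-5.40420151e-04, -3.72316110e+01,  2.52410388e+01,  1.67736236e-02,
       -7.12233532e-05,  1.53858579e-06]), 'tool_pos': array([ 0.14712447, -0.47758958,  0.40379953]), 'tool_rot': array([-3.13950544e+00, -3.34416470e-06,  2.98810700e-01]), 'wrist_force': array([ 0.3099128 , -0.02374672,  0.24021563]), 'ft_torque': array([-0.01820604,  0.00750739,  0.03389681]), 'finger_gap': 0.08548833822831985}
scene {'K': array([[469.05561318,   0.        , 257.78915459],
       [  0.        , 469.05561318, 184.72178161],
       [  0.        ,   0.        ,   1.        ]]), 'origin': array([ 1.35899158, -0.27382522,  1.02904507]), 'orientation': array([ 7.05059871e-01, -6.84047521e-04,  1.23978122e+00])}
top {'K': array([[465.99642296,   0.        , 258.19440773],
       [  0.        , 465.99642296, 197.10268882],
       [  0.        ,   0.        ,   1.        ]]), 'origin': array([0.43601847, 0.00538538, 1.38680298]), 'orientation': array([ 8.68476033e-02,  1.36591477e-03, -1.54621489e+00])}
wrist {'K': array([[305.8824178 ,   0.        , 261.45055338],
       [  0.        , 305.8824178 , 192.3163822 ],
       [  0.        ,   0.        ,   1.        ]]), 'hand_eye': array([[ 1.90389512e-04,  9.64374037e-01,  2.64542399e-01,
         6.82076250e-02],
       [ 9.99999298e-01, -4.93067864e-04,  1.07775717e-03,
         3.63750267e-04],
       [ 1.16979839e-03,  2.64542008e-01, -9.64373453e-01,
         3.02182661e-02],
       [ 0.00000000e+00,  0.00000000e+00,  0.00000000e+00,
         1.00000000e+00]])}
0.1734
```

View pics/top0.png

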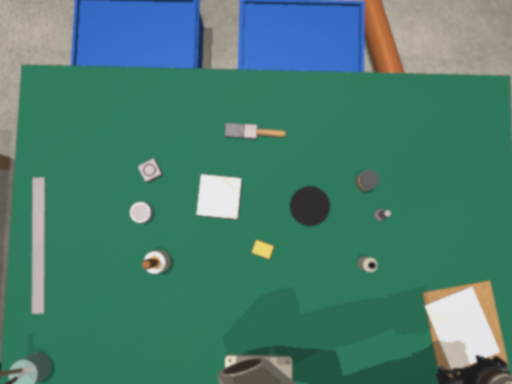

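View pics/scene0.png

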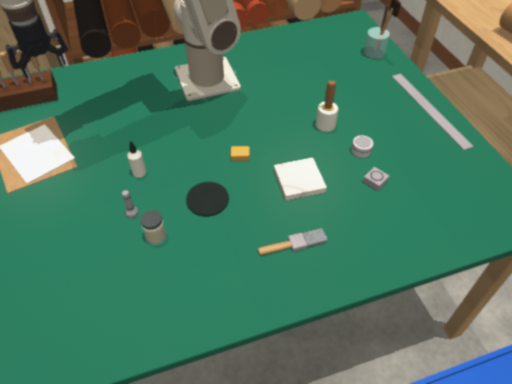

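View pics/wrist0.png

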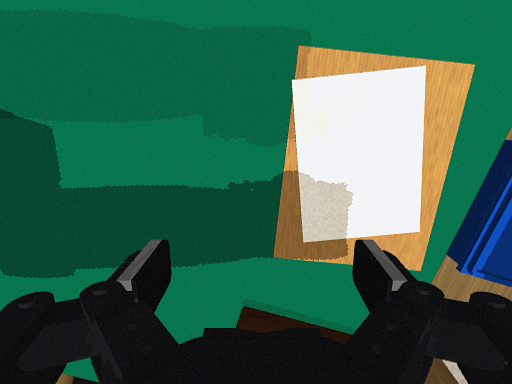

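```bash
cat > h.py <<'E'
import numpy as np, cv2
from scipy.spatial.transform import Rotation as R
from plant import ctrl, capture, camera_info
def cam(n,st=None):
    c=camera_info(n)
    if n=="wrist":
        T=np.eye(4);T[:3,:3]=R.from_euler('xyz',st['tool_rot']).as_matrix();T[:3,3]=st['tool_pos']
        M=T@c['hand_eye']; return c['K'],M[:3,:3],M[:3,3]
    return c['K'],R.from_euler('xyz',c['orientation']).as_matrix(),np.array(c['origin'])
def px2w(C,uv,z):
    K,Rm,o=C
    uv=np.atleast_2d(np.array(uv,float))
    d=np.c_[(uv[:,0]-K[0,2])/K[0,0],-(uv[:,1]-K[1,2])/K[1,1],-np.ones(len(uv))]@Rm.T
    return o+d*((z-o[2])/d[:,2])[:,None]
def w2px(C,p):
    K,Rm,o=C
    q=(np.atleast_2d(p)-o)@Rm
    return np.c_[K[0,0]*q[:,0]/-q[:,2]+K[0,2],K[1,1]*-q[:,1]/-q[:,2]+K[1,2]]
def ring(x,y,z,r,n=40):
    a=np.linspace(0,2*np.pi,n);return np.c_[x+r*np.cos(a),y+r*np.sin(a),0*a+z]
def save(name,img,scale=1,box=None,polys=(),C=None):
    im=img[:,:,::-1].copy()
    u0,v0,u1,v1=box or (0,0,512,384)
    im=cv2.resize(im[v0:v1,u0:u1],None,fx=scale,fy=scale,interpolation=cv2.INTER_CUBIC)
    for p in polys:
        q=(w2px(C,p)-[u0,v0]+0.5)*scale-0.5
        cv2.polylines(im,[np.round(q*8).astype(int)],False,(0,0,255),1,cv2.LINE_AA,3)
    cv2.imwrite(f"pics/{name}.png",im)
E
python3 - <<'E'
from h import *
t=cv2.imread('pics/top0.png')[:,:,::-1]
C=cam('top')
for n,uv,z in [('slab',(219,197),.025),('pad',(310,206),.01),('anvil',(150,170),.026),('tin',(140,212),.038),('maul',(152,264),.17),('jar',(367,180),.08),('setter',(386,213),.09),('glue',(372,265),.125),('wax',(263,249),.025),('brush',(255,131),.01)]:
    print(n,px2w(C,uv,z)[0].round(3))
save('tl',t,6,(115,145,245,240)); save('tr',t,6,(285,155,415,255)); save('tl2',t,6,(115,230,245,290)); save('tr2',t,6,(300,230,430,290))
E
```

```text
slab [0.552 0.125 0.025]
pad [ 0.533 -0.144  0.01 ]
anvil [0.627 0.331 0.026]
tin [0.502 0.352 0.038]
maul [0.361 0.28  0.17 ]
jar [ 0.606 -0.296  0.08 ]
setter [ 0.513 -0.347  0.09 ]
glue [ 0.37  -0.3    0.125]
wax [ 0.404 -0.008  0.025]
brush [0.755 0.025 0.01 ]
```

Run:
```python
import cv2,numpy as np
im=lambda n:cv2.imread(f'pics/{n}.png')
a=np.vstack([im('tl')]);print(a.shape)
```

```text
(570, 780, 3)
```

View pics/tl.png

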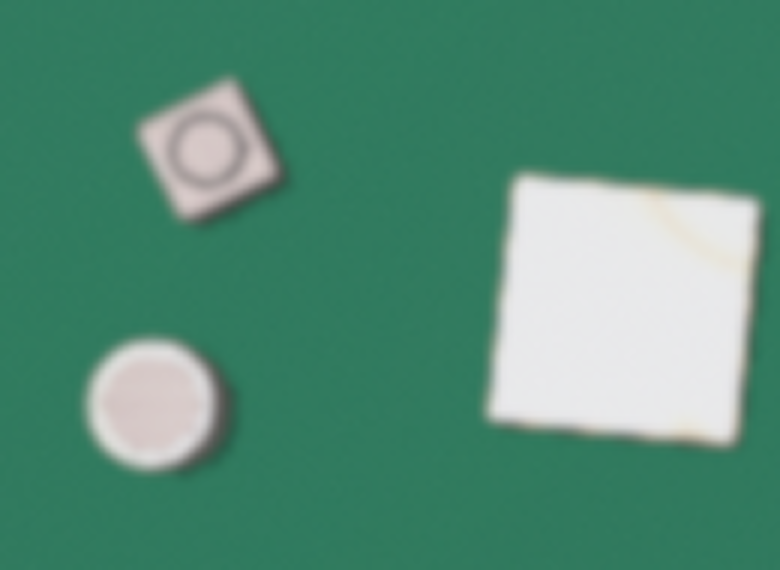

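View pics/tr.png

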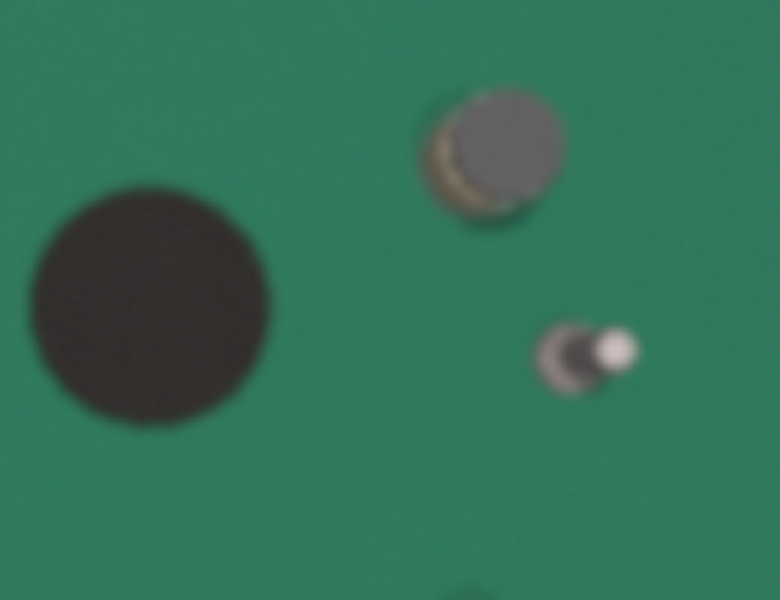

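View pics/tl2.png

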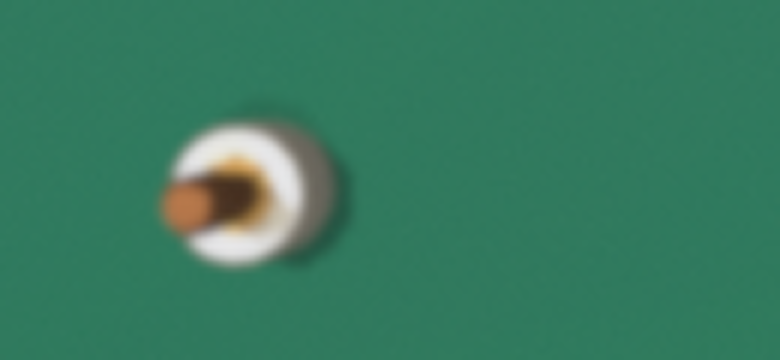

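View pics/tr2.png

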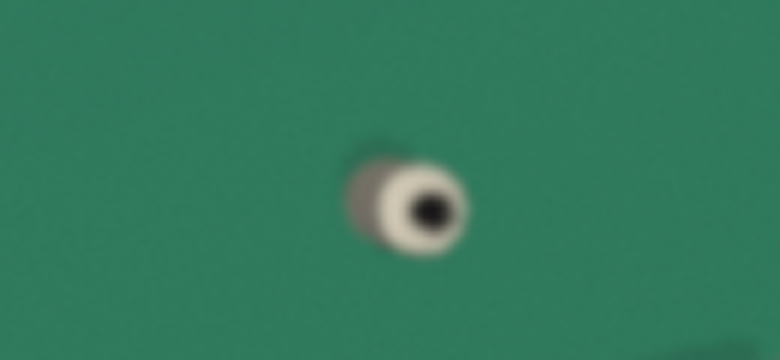

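Run:
```python
from h import *
C=cam('top')
def P(u0,v0,x,y,z): return px2w(C,(u0+(x+.5)/6-.5,v0+(y+.5)/6-.5),z)[0]
cs=np.array([P(115,145,*c,.025) for c in [(517,175),(760,200),(735,445),(488,420)]])
print('slab',cs.mean(0).round(4),cs.round(4)[:,:2].tolist())
p=P(285,155,151,306,.01);s=cs.mean(0);print('pad',p.round(4),np.linalg.norm((p-s)[:2]),'yaw',np.degrees(np.arctan2((s-p)[1],(s-p)[0]))-90)
print('mid',((s+p)/2).round(4))
ac=np.array([P(115,145,*c,.026) for c in [(138,130),(234,78),(284,178)]]);print('anvil',P(115,145,207,149,.026).round(4),ac.round(4)[:,:2].tolist(), [np.degrees(np.arctan2(*(ac[i+1]-ac[i])[1::-1])) for i in (0,1)])
print('tin',P(115,145,153,403,.038).round(4))
print('jar',P(285,155,508,147,.08).round(4))
print('setter',P(285,155,616,350,.09).round(4))
print('maul',P(115,230,187,207,.17).round(4),P(115,230,237,195,.075).round(4))
print('glue',P(300,230,432,211,.125).round(4))
T=cv2.imread('pics/scene0.png')[:,:,::-1];S=cam('scene')
save('sc',T,1.5,None,[ring(*P(115,145,153,403,.038)[:2],.038,.03),ring(*P(285,155,508,147,.08)[:2],.08,.0265),ring(*P(285,155,616,350,.09)[:2],.0,.017),ring(*P(115,230,187,207,.17)[:2],.0,.032),np.r_[cs,cs[:1]],ring(*p[:2],.01,.06),ac,ring(*P(300,230,432,211,.125)[:2],0,.02)],S)
```

```text
slab [0.5544 0.1259 0.025 ] [[0.6194, 0.1811], [0.61, 0.0614], [0.4895, 0.0703], [0.4988, 0.191]]
pad [ 0.5343 -0.143   0.01  ] 0.26967794434552267 yaw -4.2675529700765935
mid [ 0.5444 -0.0085  0.0175]
anvil [0.6284 0.3337 0.026 ] [[0.637, 0.368], [0.664, 0.322], [0.615, 0.2952]] [np.float64(-59.63771644002967), np.float64(-151.3881153409941)]
tin [0.5024 0.3513 0.038 ]
jar [ 0.6084 -0.3023  0.08  ]
setter [ 0.5135 -0.3504  0.09  ]
maul [0.3607 0.2965 0.17  ] [0.3609 0.2962 0.075 ]
glue [ 0.3711 -0.2988  0.125 ]
```

View pics/sc.png

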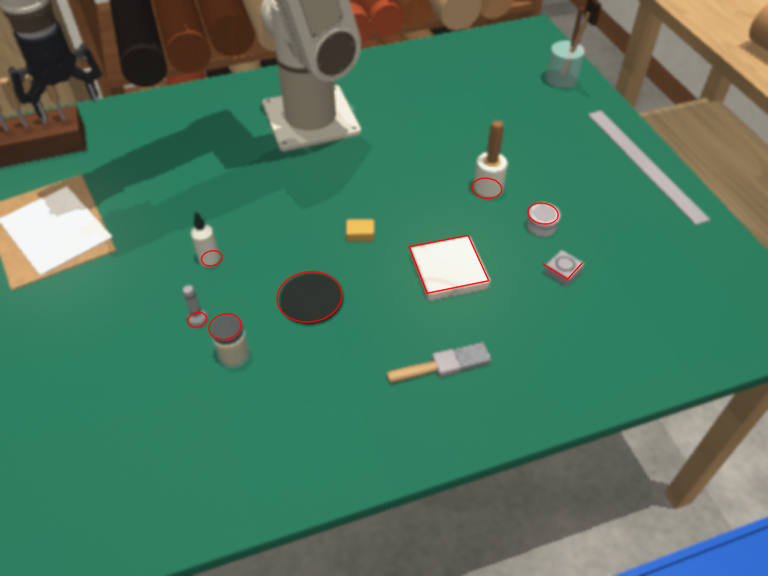

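```bash
python3 -m pendant '[0,0,0.95,0,0,1,100, 0,0,0.95,0,0,1,100, 0,0,0.95,0,0,1,100, 0,0,0,1,-0.4,0,100, 0,0,0,1,-0.4,0,100, 0,0,0,1,-0.4,0,100, 0,0,0,1,-0.4,0,100, 0,0,0,1,-0.4,0,100, 0,0,0,1,-0.4,0,100, 0,0,0,1,-0.4,0,100, 0,0,0,1,-0.4,0,100, 0,0,0,1,-0.4,0,100, 0,0,0,1,-0.4,0,100, 0,0,0,1,-0.4,0,100, 0,0,0,1,-0.4,0,100]' 60
```

```text
time: 2.02
tool_pos: [0.4551, -0.3566, 0.3204]
tool_rot: [-3.131, 0.008, -0.015]
wrist_force: [0.8, -0.2, -0.1]
finger_gap: 0.0848
```

```bash
cat >> h.py <<'E'
def go(x,y,z,yaw=0.,L=.155):
    """remaining turn and shift (row units) bringing the grasp point to x,y,z, tool straight down"""
    s=ctrl.observe();Rm=R.from_euler('xyz',s['tool_rot']);Rt=R.from_euler('xyz',[np.pi,0,yaw])
    d=Rm.inv().apply(np.array([x,y,z+L])-s['tool_pos'])/.025
    t=np.degrees((Rm.inv()*Rt).as_rotvec())/6
    print('t',round(s['time'],2),'turn',t.round(3),'shift',d.round(2),'gap',round(s['finger_gap'],4),'F',s['wrist_force'].round(1),'grasp',(s['tool_pos']+.155*Rm.as_matrix()[:,2]).round(4))
E
python3 -c "
from h import *
go(.608,-.302,.165)"
```

```text
t 2.02 turn [-0.101  0.076 -0.141] shift [ 6.08 -2.27 -0.01] gap 0.0848 F [ 0.8 -0.2 -0.1] grasp [ 0.4539 -0.3549  0.1654]
```

```bash
python3 -m pendant '[-0.1,0.08,-0.14,1,-0.38,0,100, 0,0,0,1,-0.38,0,100, 0,0,0,1,-0.38,0,100, 0,0,0,1,-0.38,0,100, 0,0,0,1,-0.38,0,100, 0,0,0,1,-0.36,0,100, 0,0,0,0,0,0,100]'
python3 - <<'E'
from h import *
go(.608,-.302,.165)
s=ctrl.observe();im=capture('wrist');C=cam('wrist',s)
save('w1',im,1.5,None,[ring(.6084,-.3023,.08,.0265),ring(.6084,-.3023,0,.028),ring(.5135,-.3504,.09,.009),ring(.5135,-.3504,0,.017)],C)
E
```

```text
time: 2.9
tool_pos: [0.6109, -0.2966, 0.3154]
tool_rot: [-3.138, 0.006, 0.003]
wrist_force: [-0.6, -0.8, -1.1]
finger_gap: 0.0856
t 2.9 turn [-0.032  0.055  0.029] shift [-0.12  0.22 -0.18] gap 0.0856 F [-0.6 -0.8 -1.1] grasp [ 0.61   -0.2961  0.1604]
```

View pics/w1.png

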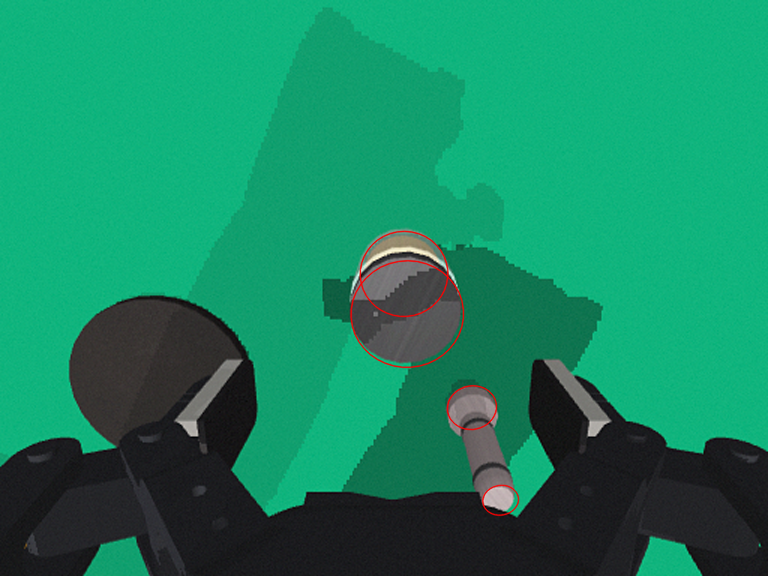

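```bash
python3 -m pendant '[-0.03,0.05,0.03,-0.12,0.22,0.9,100, 0,0,0,0,0,1,100, 0,0,0,0,0,1,100, 0,0,0,0,0,1,100, 0,0,0,0,0,0.9,100, 0,0,0,0,0,0,100]'
python3 - <<'E'
from h import *
go(.608,-.302,.037)
s=ctrl.observe();im=capture('wrist')
save('w2',im)
E
```

```text
time: 3.7
tool_pos: [0.6, -0.3062, 0.1923]
tool_rot: [-3.142, 0.006, -0.008]
wrist_force: [1.0, -0.8, -0.3]
finger_gap: 0.0856
t 3.7 turn [-0.001  0.061 -0.075] shift [ 0.32 -0.17  0.01] gap 0.0856 F [ 1.  -0.8 -0.3] grasp [ 0.599  -0.3062  0.0373]
```

View pics/w2.png

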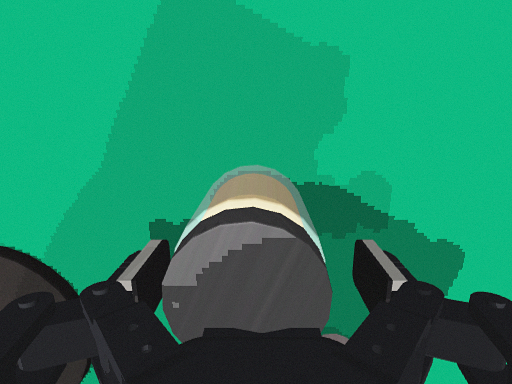

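```bash
python3 -m pendant '[0,0.06,-0.07,0.32,-0.17,0,100, 0,0,0,0,0,0,100]'
python3 -c "
from h import *
go(.608,-.302,.037)"
```

```text
time: 4.0
tool_pos: [0.6097, -0.303, 0.1967]
tool_rot: [3.138, -0.007, -0.001]
wrist_force: [0.7, 0.2, 0.1]
finger_gap: 0.0852
t 4.0 turn [ 0.03  -0.063 -0.008] shift [-0.07 -0.04  0.19] gap 0.0852 F [0.7 0.2 0.1] grasp [ 0.6107 -0.3035  0.0417]
```

```bash
python3 -m pendant '[0,0,0,-0.07,-0.04,0.12,30, 0,0,0,0,0,0,0, 0,0,0,0,0,0,0, 0,0,0,0,0,0,0, 0,0,0,0,0,0,0]' 50
python3 -c "
from h import *
go(.622,-.0145,.09)"
```

```text
time: 4.62
tool_pos: [0.6083, -0.3016, 0.1952]
tool_rot: [3.138, -0.009, -0.0]
wrist_force: [-0.3, 0.6, 0.9]
finger_gap: 0.0552
t 4.62 turn [ 0.033 -0.083 -0.001] shift [  0.56 -11.48  -2.03] gap 0.0552 F [-0.3  0.6  0.9] grasp [ 0.6097 -0.3021  0.0402]
```

```bash
python3 -m pendant '[0,0,0,0,0,-1,0, 0,0,0,0,0,-1,0, 0,0,0,0.1,-1,0,0, 0,0,0,0.1,-1,0,0, 0,0,0,0.1,-1,0,0, 0,0,0,0.1,-1,0,0, 0,0,0,0,-1,0,0, 0,0,0,0,-1,0,0, 0,0,0,0,-1,0,0, 0,0,0,0,-1,0,0, 0,0,0,0,-1,0,0, 0,0,0,0,-1,0,0, 0,0,0,0,0,0,0]' 50
python3 -c "
from h import *
go(.623,-.0145,.042)"
```

```text
time: 6.25
tool_pos: [0.6094, -0.0294, 0.2284]
tool_rot: [-3.133, 0.022, 0.008]
wrist_force: [0.1, -0.1, -2.7]
finger_gap: 0.0552
t 6.25 turn [-0.082  0.21   0.078] shift [ 0.58 -0.58  1.25] gap 0.0552 F [ 0.1 -0.1 -2.7] grasp [ 0.606  -0.0281  0.0734]
```

```bash
python3 -m pendant '[-0.08,0.21,0.08,0.58,-0.58,0,0, 0,0,0,0,0,0.8,0, 0,0,0,0,0,0,0]' 50
python3 -c "
from h import *
go(.623,-.0145,.041)"
```

```text
time: 6.62
tool_pos: [0.6242, -0.0127, 0.2059]
tool_rot: [3.141, 0.0, -0.0]
wrist_force: [-0.6, -0.6, -2.8]
finger_gap: 0.055
t 6.62 turn [ 0.002  0.002 -0.002] shift [-0.05  0.07  0.4 ] gap 0.055 F [-0.6 -0.6 -2.8] grasp [ 0.6242 -0.0127  0.0509]
```

```bash
python3 -m pendant '[0,0,0,-0.05,0.07,0.38,0, 0,0,0,0,0,0,0]' 50
python3 -c "
from h import *
go(.623,-.0145,.041)"
```

```text
time: 6.88
tool_pos: [0.6237, -0.0147, 0.1966]
tool_rot: [3.141, -0.002, -0.001]
wrist_force: [-0.5, 0.1, -2.1]
finger_gap: 0.0552
t 6.88 turn [ 0.002 -0.018 -0.009] shift [-0.03 -0.01  0.02] gap 0.0552 F [-0.5  0.1 -2.1] grasp [ 0.624  -0.0147  0.0416]
```

```bash
python3 -m pendant '[0,0,0,0,0,0.06,0, 0,0,0,0,0,0,40, 0,0,0,0,0,0,100, 0,0,0,0,0,0,100, 0,0,0,0,0,-1,100, 0,0,0,0,0,-1,100, 0,0,0,0,0,-1,100, 0,0,0,0,0,-1,100]' 50
python3 - <<'E'
from h import *
go(.5024,.3513,.16)
C=cam('top');im=capture('top');save('t1',im,5,(190,130,340,240),[ring(.6222,-.0143,.08,.0265),ring(.6222,-.0143,0,.028)],C)
E
```

```text
time: 7.88
tool_pos: [0.6237, -0.0153, 0.2994]
tool_rot: [3.141, -0.004, -0.002]
wrist_force: [0.0, 0.1, 0.1]
finger_gap: 0.0854
t 7.88 turn [ 0.003 -0.041 -0.02 ] shift [ -4.88 -14.65  -0.65] gap 0.0854 F [0.  0.1 0.1] grasp [ 0.6243 -0.0153  0.1444]
```

View pics/t1.png

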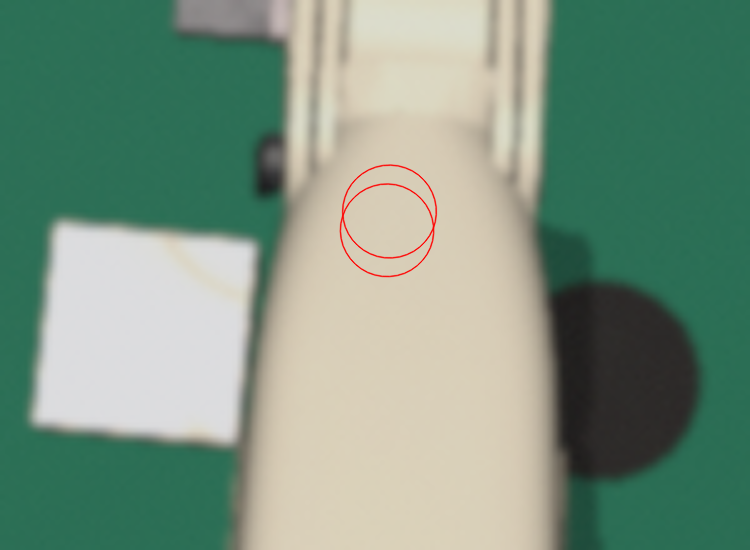

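```bash
python3 -m pendant '[0,0,0,-0.33,-1,-0.2,100, 0,0,0,-0.33,-1,-0.2,100, 0,0,0,-0.33,-1,0,100, 0,0,0,-0.33,-1,0,100, 0,0,0,-0.33,-1,0,100, 0,0,0,-0.33,-1,0,100, 0,0,0,-0.33,-1,0,100, 0,0,0,-0.33,-1,0,100, 0,0,0,-0.33,-1,0,100, 0,0,0,-0.33,-1,0,100, 0,0,0,-0.33,-1,0,100, 0,0,0,-0.33,-1,0,100, 0,0,0,-0.33,-1,0,100, 0,0,0,-0.33,-1,0,100, 0,0,0,0,0,0,100]'
python3 - <<'E'
from h import *
go(.5024,.3513,.07)
C=cam('top');im=capture('top');save('t2',im,5,(190,130,340,240),[ring(.6222,-.0143,.08,.0265),ring(.6222,-.0143,0,.028)],C)
E
```

```text
time: 9.8
tool_pos: [0.4869, 0.1503, 0.3321]
tool_rot: [-3.008, -0.008, 0.266]
wrist_force: [0.9, -1.0, 0.1]
finger_gap: 0.0857
t 9.8 turn [-1.279  0.094  2.545] shift [ 2.68 -6.95  5.28] gap 0.0857 F [ 0.9 -1.   0.1] grasp [0.4827 0.1706 0.1785]
```

View pics/t2.png

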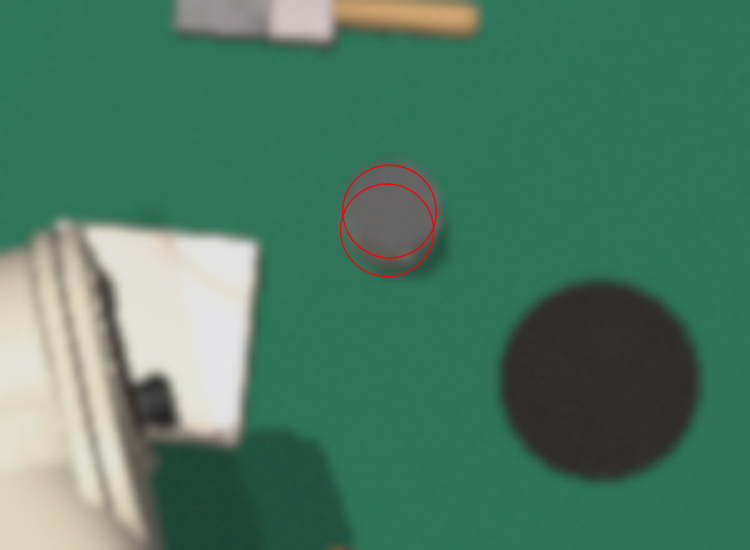

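```bash
python3 -c "
from h import *
s=ctrl.observe();print(s['joint_positions'].round(3),s['dq'].round(2))"
```

```text
[ 0.265  0.3   -0.112  1.15   0.133  3.141] [-0.01  0.01  0.01 -0.   -0.01 -0.  ]
```

```bash
python3 -m pendant '[-1,0.1,-0.5,0,0,0,100, -0.2,0,-1,0,0,0,100, 0,0,-1,0,0,0,100, 0,0,-1,0,0,0,100, 0,0,-1,0,0,0,100, 0,0,-1,0,0,0,100, 0,0,-1,0,0,0,100, 0,0,-1,0,0,0,100, 0,0,-1,0,0,0,100, 0,0,-1,0,0,0,100, 0,0,-1,0,0,0,100, 0,0,-1,0,0,0,100, 0,0,-1,0,0,0,100, 0,0,-1,0,0,0,100, 0,0,-1,0,0,0,100, 0,0,-1,0,0,0,100, 0,0,-1,0,0,0,100, 0,0,-1,0,0,0,100, 0,0,-1,0,0,0,100, 0,0,-1,0,0,0,100]'
python3 - <<'E'
from h import *
go(.5024,.3513,.12,np.pi)
E
```

```text
time: 12.35
tool_pos: [0.4947, 0.1441, 0.3291]
tool_rot: [3.12, 0.014, 2.361]
wrist_force: [-0.0, -0.1, -0.3]
finger_gap: 0.0852
t 12.35 turn [ 0.146  0.205 -7.449] shift [5.64 6.06 2.22] gap 0.0852 F [-0.  -0.1 -0.3] grasp [0.4986 0.145  0.1741]
```

```bash
python3 -m pendant '[0.15,0.2,-1,0.7,0.7,0,100, 0,0,-1,0.6,0.8,0,100, 0,0,-1,0.5,0.85,0,100, 0,0,-1,0.4,0.9,0,100, 0,0,-1,0.3,0.95,0,100, 0,0,-1,0.2,1,0,100, 0,0,-1,0.1,1,0,100, 0,0,-0.45,0,1,0,100, 0,0,0,0,0,0,100]'
python3 - <<'E'
from h import *
go(.5024,.3513,.12,np.pi)
s=ctrl.observe();im=capture('wrist');C=cam('wrist',s)
save('w3',im,1.5,None,[ring(.5024,.3513,.038,.03),ring(.5024,.3513,0,.03),ring(.3607,.2963,.17,.013),ring(.6284,.3337,.026,.013)],C)
E
```

```text
time: 13.48
tool_pos: [0.5056, 0.3468, 0.3281]
tool_rot: [3.136, -0.0, -3.123]
wrist_force: [-0.1, -0.1, -0.8]
finger_gap: 0.0853
t 13.47 turn [ 0.057 -0.004  0.174] shift [0.12 0.17 2.13] gap 0.0853 F [-0.1 -0.1 -0.8] grasp [0.5055 0.3477 0.1731]
```

View pics/w3.png

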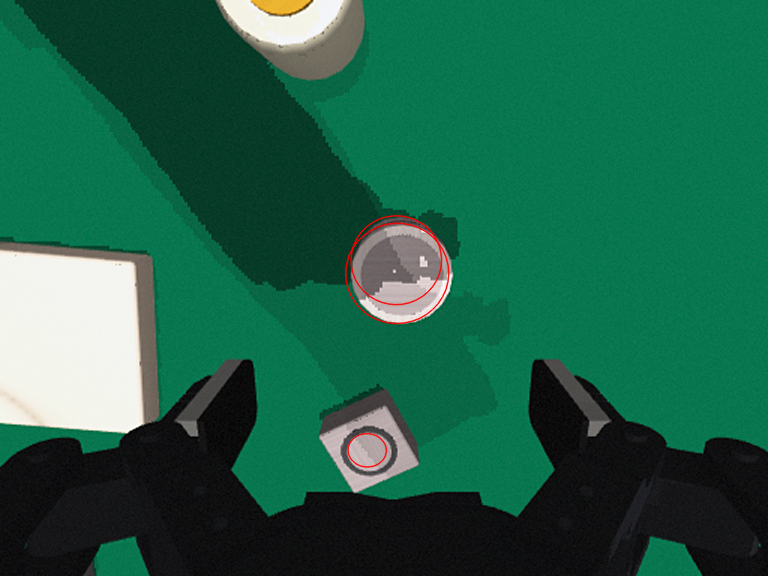

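```bash
python3 -m pendant '[0.06,0,0.17,0.12,0.17,1,100, 0,0,0,0,0,1,100, 0,0,0,0,0,1,100, 0,0,0,0,0,1,100, 0,0,0,0,0,1,100, 0,0,0,0,0,0.4,100, 0,0,0,0,0,0,100]'
python3 - <<'E'
from h import *
go(.5024,.3513,.022,np.pi)
E
```

```text
time: 14.4
tool_pos: [0.505, 0.3426, 0.1904]
tool_rot: [-3.138, 0.001, 3.127]
wrist_force: [-0.5, 0.5, -0.6]
finger_gap: 0.0854
t 14.4 turn [-0.038  0.007 -0.137] shift [0.11 0.35 0.53] gap 0.0854 F [-0.5  0.5 -0.6] grasp [0.5051 0.342  0.0354]
```

```bash
python3 -m pendant '[-0.04,0,-0.14,0.11,0.35,0.2,100, 0,0,0,0,0,0.33,100, 0,0,0,0,0,0,100]'
python3 - <<'E'
from h import *
go(.5024,.3513,.022,np.pi)
E
```

```text
time: 14.78
tool_pos: [0.5032, 0.3525, 0.1788]
tool_rot: [3.139, 0.004, -3.141]
wrist_force: [-0.0, -0.2, 1.1]
finger_gap: 0.0856
t 14.78 turn [0.03  0.043 0.009] shift [ 0.03 -0.05  0.07] gap 0.0856 F [-0.  -0.2  1.1] grasp [0.5039 0.3529 0.0238]
```

```bash
python3 -m pendant '[0,0,0,0.05,-0.05,0,40, 0,0,0,0,0,0,0, 0,0,0,0,0,0,0, 0,0,0,0,0,0,0, 0,0,0,0,0,0,0]' 50
python3 - <<'E'
from h import *
go(.5444,-.0085,.075,np.pi)
E
```

```text
time: 15.4
tool_pos: [0.5019, 0.3514, 0.1799]
tool_rot: [3.137, 0.005, -3.14]
wrist_force: [-0.2, -0.4, -0.6]
finger_gap: 0.0589
t 15.4 turn [0.039 0.052 0.012] shift [ -1.69 -14.39  -2.05] gap 0.0589 F [-0.2 -0.4 -0.6] grasp [0.5028 0.3521 0.0249]
```

```bash
python3 -m pendant '[0,0,0,0,0,-1,0, 0,0,0,0,0,-1,0, 0,0,0,0,0,-0.3,0, 0,0,0,-0.12,-1,0,0, 0,0,0,-0.12,-1,0,0, 0,0,0,-0.12,-1,0,0, 0,0,0,-0.12,-1,0,0, 0,0,0,-0.12,-1,0,0, 0,0,0,-0.12,-1,0,0, 0,0,0,-0.12,-1,0,0, 0,0,0,-0.12,-1,0,0, 0,0,0,-0.12,-1,0,0, 0,0,0,-0.12,-1,0,0, 0,0,0,-0.12,-1,0,0, 0,0,0,-0.12,-1,0,0, 0,0,0,-0.12,-1,0,0]' 50
python3 - <<'E'
from h import *
go(.5444,-.0085,.06,np.pi)
E
```

```text
time: 17.4
tool_pos: [0.5314, 0.0018, 0.2236]
tool_rot: [-3.13, -0.023, 3.136]
wrist_force: [0.5, 0.4, -2.4]
finger_gap: 0.0588
t 17.4 turn [-0.11  -0.219 -0.056] shift [-0.53 -0.4   0.34] gap 0.0588 F [ 0.5  0.4 -2.4] grasp [0.5279 0.     0.0687]
```

```bash
python3 -m pendant '[-0.11,-0.22,-0.06,-0.53,-0.4,0.34,0, 0,0,0,0,0,0.7,0, 0,0,0,0,0,0,0]' 50
python3 - <<'E'
from h import *
go(.5444,-.0085,.0255,np.pi)
E
```

```text
time: 17.77
tool_pos: [0.5437, -0.0125, 0.1939]
tool_rot: [3.141, -0.001, 3.137]
wrist_force: [-0.2, -1.0, -1.9]
finger_gap: 0.0586
t 17.77 turn [ 0.009 -0.014 -0.042] shift [-0.03  0.16  0.54] gap 0.0586 F [-0.2 -1.  -1.9] grasp [ 0.5435 -0.0123  0.0389]
```

```bash
python3 -m pendant '[0,0,-0.04,-0.03,0.16,0.45,0, 0,0,0,0,0,0,0]' 50
python3 - <<'E'
from h import *
go(.5444,-.0085,.0255,np.pi)
E
```

```text
time: 18.02
tool_pos: [0.5446, -0.0079, 0.1817]
tool_rot: [3.14, -0.001, -3.141]
wrist_force: [1.0, 0.2, -1.8]
finger_gap: 0.0583
t 18.02 turn [ 0.014 -0.013  0.008] shift [ 0.01 -0.02  0.05] gap 0.0583 F [ 1.   0.2 -1.8] grasp [ 0.5444 -0.0077  0.0267]
```

```bash
python3 -m pendant '[0,0,0,0,0,0.05,0, 0,0,0,0,0,0,40, 0,0,0,0,0,0,100, 0,0,0,0,0,0,100, 0,0,0,0,0,-1,100, 0,0,0,0,0,-1,100, 0,0,0,0,0,-1,100, 0,0,0,0,0,-1,100, 0,0,0,-0.2,1,-0.5,100, 0,0,0,-0.2,1,0,100, 0,0,0,-0.2,1,0,100, 0,0,0,-0.2,1,0,100, 0,0,0,-0.2,1,0,100, 0,0,0,-0.2,1,0,100, 0,0,0,-0.2,1,0,100]' 50
python3 - <<'E'
from h import *
go(.6284,.3337,.14,np.radians(209.5))
C=cam('top');im=capture('top');x=np.array([[.5444,-.0085,0]])
save('t3',im,5,(190,130,340,240),[ring(.6222,-.0143,.08,.0265),ring(.5444,-.0085,.038,.03)],C)
E
```

```text
time: 19.9
tool_pos: [0.5822, 0.1705, 0.3045]
tool_rot: [3.139, 0.013, 3.139]
wrist_force: [-0.2, -0.9, -0.7]
finger_gap: 0.0857
t 19.9 turn [-0.01   0.127 -4.946] shift [-1.82  6.53  0.42] gap 0.0857 F [-0.2 -0.9 -0.7] grasp [0.5842 0.1708 0.1495]
```

View pics/t3.png

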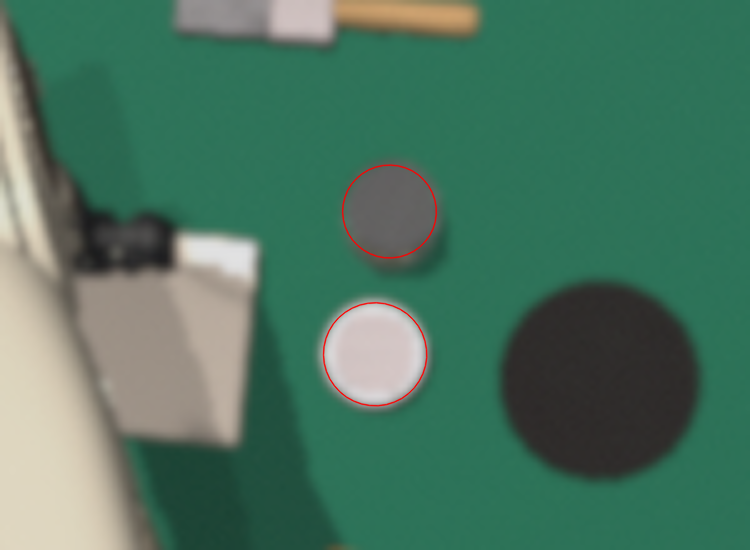

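```bash
python3 -m pendant '[0,0.13,0,-0.28,1,0,100, 0,0,0,-0.28,1,0,100, 0,0,0,-0.28,1,0,100, 0,0,0,-0.28,1,0,100, 0,0,0,-0.28,1,0,100, 0,0,0,-0.28,1,0,100, 0,0,-1,0,0,0,100, 0,0,-1,0,0,0,100, 0,0,-1,0,0,0,100, 0,0,-1,0,0,0,100, 0,0,-0.9,0,0,0,100, 0,0,0,0,0,0,100]' 50
python3 - <<'E'
from h import *
go(.6284,.3337,.11,np.radians(209.5))
s=ctrl.observe();im=capture('wrist');C=cam('wrist',s)
a=np.radians(-60.5+45+90*np.arange(5));q=np.c_[.6284+.03677*np.cos(a),.3337+.03677*np.sin(a),0*a+.026]
save('w4',im,1.5,None,[q,ring(.6284,.3337,.026,.013)],C)
E
```

```text
time: 21.45
tool_pos: [0.6263, 0.3272, 0.3078]
tool_rot: [3.139, 0.007, -2.612]
wrist_force: [-0.4, -0.2, 0.6]
finger_gap: 0.0854
t 21.45 turn [0.026 0.063 0.143] shift [-0.19  0.18  1.71] gap 0.0854 F [-0.4 -0.2  0.6] grasp [0.6269 0.328  0.1528]
```

View pics/w4.png

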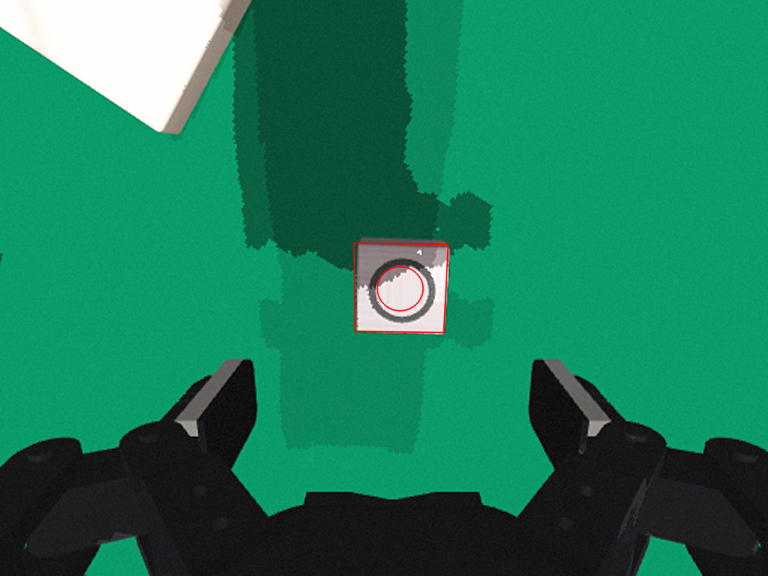

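```bash
python3 -m pendant '[0.03,0.06,0.1,-0.19,0.18,0.9,100, 0,0,0,0,0,1,100, 0,0,0,0,0,1,100, 0,0,0,0,0,1,100, 0,0,0,0,0,0.6,100, 0,0,0,0,0,0,100]' 50
python3 - <<'E'
from h import *
go(.6284,.3337,.018,np.radians(209))
E
```

```text
time: 22.25
tool_pos: [0.627, 0.3345, 0.1842]
tool_rot: [-3.141, -0.006, -2.629]
wrist_force: [-0.4, -0.4, 0.7]
finger_gap: 0.0853
t 22.25 turn [-0.006 -0.061  0.062] shift [-0.04 -0.06  0.45] gap 0.0853 F [-0.4 -0.4  0.7] grasp [0.6262 0.334  0.0292]
```

```bash
python3 -m pendant '[0,-0.06,0.06,-0.06,-0.06,0.36,100, 0,0,0,0,0,0,40, 0,0,0,0,0,0,0, 0,0,0,0,0,0,0, 0,0,0,0,0,0,0, 0,0,0,0,0,0,0]' 80
python3 - <<'E'
from h import *
go(.5544,.1259,.09,np.radians(209))
E
```

```text
time: 23.0
tool_pos: [0.63, 0.3349, 0.1775]
tool_rot: [3.141, 0.005, -2.636]
wrist_force: [0.0, 0.5, -1.5]
finger_gap: 0.0503
t 23.0 turn [ 0.008  0.051 -0.006] shift [ 6.68 -5.85 -2.74] gap 0.0503 F [ 0.   0.5 -1.5] grasp [0.6307 0.3354 0.0225]
```

```bash
python3 -m pendant '[0,0,0,0,0,-1,0, 0,0,0,0,0,-1,0, 0,0,0,0,0,-0.7,0, 0,0,0,0.9,-0.8,0,0, 0,0,0,0.9,-0.8,0,0, 0,0,0,0.9,-0.8,0,0, 0,0,0,0.9,-0.8,0,0, 0,0,0,0.9,-0.8,0,0, 0,0,0,0.9,-0.8,0,0, 0,0,0,0.9,-0.8,0,0, 0,0,0,0,0,0,0]' 80
python3 - <<'E'
from h import *
go(.5569,.1273,.062,np.radians(209))
E
```

```text
time: 24.38
tool_pos: [0.5551, 0.1292, 0.2416]
tool_rot: [3.141, -0.007, -2.635]
wrist_force: [-0.3, 0.6, -5.0]
finger_gap: 0.05
t 24.38 turn [ 0.006 -0.063  0.001] shift [-0.03 -0.1   0.98] gap 0.05 F [-0.3  0.6 -5. ] grasp [0.5541 0.1288 0.0866]
```

```bash
python3 -m pendant '[0,-0.06,0,-0.06,-0.1,0.95,0, 0,0,0,0,0,0,0]' 80
python3 - <<'E'
from h import *
go(.5569,.1273,.0475,np.radians(209))
E
```

```text
time: 24.62
tool_pos: [0.5579, 0.128, 0.218]
tool_rot: [3.141, 0.001, -2.636]
wrist_force: [-0.5, -0.8, -4.6]
finger_gap: 0.0503
t 24.62 turn [ 0.01   0.012 -0.001] shift [ 0.05 -0.01  0.62] gap 0.0503 F [-0.5 -0.8 -4.6] grasp [0.558  0.1282 0.063 ]
```

```bash
python3 -m pendant '[0,0,0,0.04,0,0.55,0, 0,0,0,0,0,0,0]' 80
python3 - <<'E'
from h import *
go(.5569,.1273,.0475,np.radians(209))
s=ctrl.observe();im=capture('wrist');C=cam('wrist',s)
save('w5',im,1.5)
E
```

```text
time: 24.88
tool_pos: [0.5575, 0.1285, 0.2044]
tool_rot: [3.141, 0.003, -2.634]
wrist_force: [-0.4, -0.3, -5.5]
finger_gap: 0.0501
t 24.88 turn [0.01  0.026 0.01 ] shift [ 0.05 -0.03  0.07] gap 0.0501 F [-0.4 -0.3 -5.5] grasp [0.5578 0.1289 0.0494]
```

View pics/w5.png

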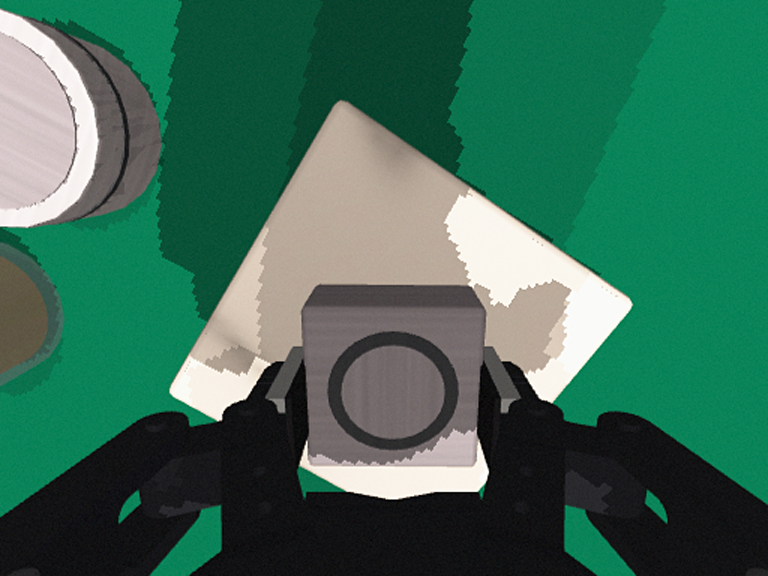

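```bash
python3 -m pendant '[0,0,0,0.05,-0.03,0.08,0, 0,0,0,0,0,0,40, 0,0,0,0,0,0,100, 0,0,0,0,0,0,100, 0,0,0,0,0,-1,100, 0,0,0,0,0,-1,100, 0,0,0,0,0,-1,100, 0,0,0,0,0,-1,100, 0,0,1,0,0,-1,100, 0,0,1,0,0,0,100, 0,0,1,0,0,0,100, 0,0,1,0,0,0,100, 0,0,0.8,0,0,0,100]' 80
python3 - <<'E'
from h import *
go(.5135,-.3504,.165,np.pi)
E
```

```text
time: 26.55
tool_pos: [0.5596, 0.1277, 0.3438]
tool_rot: [3.133, 0.027, 3.13]
wrist_force: [-0.1, 0.1, -0.1]
finger_gap: 0.0855
t 26.55 turn [ 0.079  0.261 -0.113] shift [  1.64 -19.15   0.75] gap 0.0855 F [-0.1  0.1 -0.1] grasp [0.5638 0.129  0.1889]
```

```bash
python3 -m pendant '[0.08,0.26,-0.11,0.1,-1,0,100, 0,0,0,0.1,-1,0,100, 0,0,0,0.1,-1,0,100, 0,0,0,0.1,-1,0,100, 0,0,0,0.1,-1,0,100, 0,0,0,0.1,-1,0,100, 0,0,0,0.1,-1,0,100, 0,0,0,0.1,-1,0,100, 0,0,0,0.1,-1,0,100, 0,0,0,0.1,-1,0,100, 0,0,0,0.1,-1,0,100, 0,0,0,0.1,-1,0,100, 0,0,0,0.1,-1,0,100, 0,0,0,0.1,-1,0,100, 0,0,0,0.1,-1,0,100, 0,0,0,0.1,-1,0,100, 0,0,0,0.1,-1,0,100]' 80
python3 - <<'E'
from h import *
go(.5135,-.3504,.165,np.pi)
C=cam('top');im=capture('top')
save('t4',im,6,(180,150,300,240),[ring(.5544,.1259,.051,.013)],C)
E
```

```text
time: 28.68
tool_pos: [0.5184, -0.3098, 0.3589]
tool_rot: [-3.136, 0.031, -3.138]
wrist_force: [0.3, -0.5, -0.0]
finger_gap: 0.0852
t 28.68 turn [-0.053  0.297  0.029] shift [ 0.25 -1.61  1.56] gap 0.0852 F [ 0.3 -0.5 -0. ] grasp [ 0.5233 -0.3107  0.204 ]
```

View pics/t4.png

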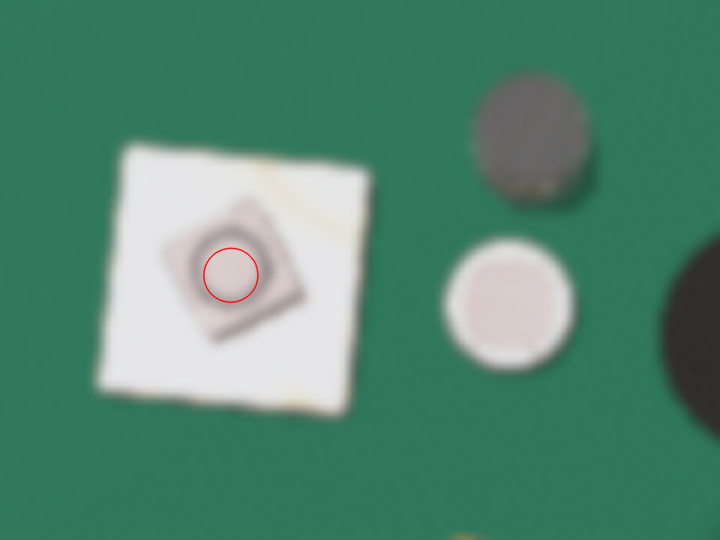

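```bash
python3 -m pendant '[-0.05,0.3,0.03,0.25,-0.8,0.5,100, 0,0,0,0,-0.8,0.5,100, 0,0,0,0,0,0,100]' 60
python3 - <<'E'
from h import *
print(px2w(cam('top'),(180+231.5/6-.5+.08,150+266.5/6-.5),.051))
go(.5135,-.3504,.056,np.pi)
s=ctrl.observe();im=capture('wrist');C=cam('wrist',s)
save('w6',im,1.5,None,[ring(.5135,-.3504,.09,.009),ring(.5135,-.3504,0,.017)],C)
E
```

```text
time: 29.1
tool_pos: [0.5115, -0.3557, 0.3326]
tool_rot: [-3.139, -0.001, 3.137]
wrist_force: [-0.1, 0.6, -0.2]
finger_gap: 0.0855
[[0.5586289 0.1255276 0.051    ]]
t 29.1 turn [-0.029 -0.014 -0.041] shift [-0.09  0.23  4.86] gap 0.0855 F [-0.1  0.6 -0.2] grasp [ 0.5112 -0.3561  0.1776]
```

View pics/w6.png

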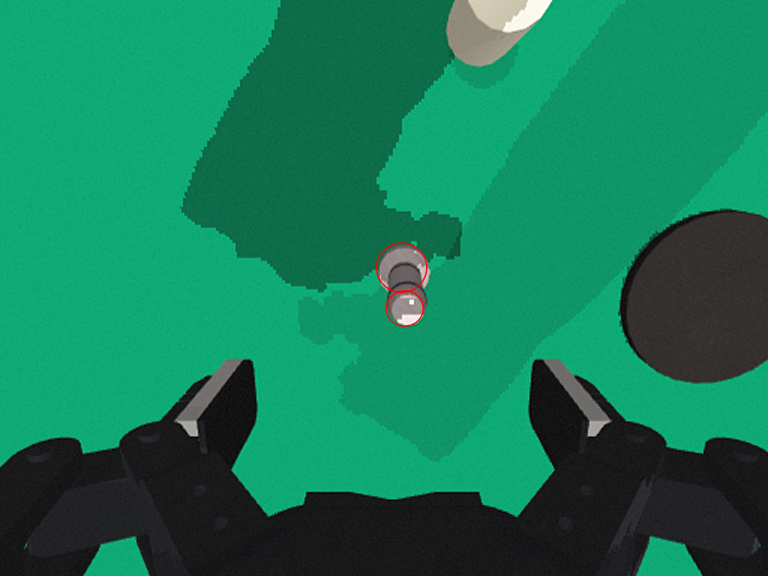

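```bash
python3 -m pendant '[0,0,-0.04,-0.09,0.23,0.5,100, 0,0,0,0,0,1,100, 0,0,0,0,0,0,100]' 60
python3 - <<'E'
from h import *
go(.5135,-.3504,.056,np.pi)
E
```

```text
time: 29.52
tool_pos: [0.5147, -0.3467, 0.294]
tool_rot: [-3.14, -0.001, -3.138]
wrist_force: [0.4, -0.1, -0.4]
finger_gap: 0.0854
t 29.52 turn [-0.017 -0.008  0.038] shift [ 0.05 -0.14  3.32] gap 0.0854 F [ 0.4 -0.1 -0.4] grasp [ 0.5146 -0.3469  0.139 ]
```

```bash
python3 -m pendant '[0,0,0.04,0.05,-0.14,1,100, 0,0,0,0,0,1,100, 0,0,0,0,0,1,100, 0,0,0,0,0,0.3,100, 0,0,0,0,0,0,100]' 60
python3 - <<'E'
from h import *
go(.5135,-.3504,.056,np.pi)
E
```

```text
time: 30.15
tool_pos: [0.5167, -0.3479, 0.2148]
tool_rot: [-3.136, 0.006, -3.137]
wrist_force: [0.4, -0.5, 0.4]
finger_gap: 0.0853
t 30.15 turn [-0.052  0.06   0.048] shift [ 0.13 -0.1   0.15] gap 0.0853 F [ 0.4 -0.5  0.4] grasp [ 0.5176 -0.3488  0.0598]
```

```bash
python3 -m pendant '[-0.05,0.06,0.05,0.15,-0.08,0.15,60, 0,0,0,0,0,0,30, 0,0,0,0,0,0,0, 0,0,0,0,0,0,0, 0,0,0,0,0,0,0, 0,0,0,0,0,0,0, 0,0,0,0,0,0,0]' 60
python3 - <<'E'
from h import *
go(.5586,.1255,.15,np.pi)
E
```

```text
time: 31.02
tool_pos: [0.5138, -0.3508, 0.2143]
tool_rot: [-3.139, 0.004, 3.141]
wrist_force: [0.0, -0.1, -0.2]
finger_gap: 0.0187
t 31.02 turn [-0.028  0.04  -0.004] shift [-1.8  19.04 -3.68] gap 0.0187 F [ 0.  -0.1 -0.2] grasp [ 0.5144 -0.3512  0.0593]
```

```bash
python3 -m pendant '[0,0,0,0,0,-1,0, 0,0,0,0,0,-1,0, 0,0,0,0,0,-1,0, 0,0,0,0,0,-0.6,0, 0,0,0,-0.1,1,0,0, 0,0,0,-0.1,1,0,0, 0,0,0,-0.1,1,0,0, 0,0,0,-0.1,1,0,0, 0,0,0,-0.1,1,0,0, 0,0,0,-0.1,1,0,0, 0,0,0,-0.1,1,0,0, 0,0,0,-0.1,1,0,0, 0,0,0,-0.1,1,0,0, 0,0,0,-0.1,1,0,0, 0,0,0,-0.1,1,0,0, 0,0,0,-0.1,1,0,0]' 60
python3 - <<'E'
from h import *
go(.5586,.1255,.14,np.pi)
E
```

```text
time: 33.02
tool_pos: [0.5354, -0.0285, 0.2927]
tool_rot: [3.128, -0.025, -3.136]
wrist_force: [0.4, 0.8, -1.5]
finger_gap: 0.0187
t 33.02 turn [ 0.126 -0.244  0.048] shift [-0.96  6.16 -0.04] gap 0.0187 F [ 0.4  0.8 -1.5] grasp [ 0.5314 -0.0265  0.1377]
```

```bash
python3 -m pendant '[0.13,-0.24,0.05,-0.1,1,0,0, 0,0,0,-0.2,1,0,0, 0,0,0,-0.2,1,0,0, 0,0,0,-0.2,1,0,0, 0,0,0,-0.2,1,0,0, 0,0,0,-0.1,0.9,0,0, 0,0,0,0,0,0,0]' 60
python3 - <<'E'
from h import *
go(.5586,.1255,.1105,np.pi)
s=ctrl.observe();im=capture('wrist');C=cam('wrist',s)
save('w7',im,1.5,None,[ring(.5586,.1255,.051,.017)],C)
E
```

```text
time: 33.9
tool_pos: [0.5522, 0.1321, 0.2846]
tool_rot: [3.142, -0.018, -3.132]
wrist_force: [0.2, -0.8, -2.2]
finger_gap: 0.0187
t 33.9 turn [-0.001 -0.167  0.092] shift [-0.27 -0.27  0.76] gap 0.0187 F [ 0.2 -0.8 -2.2] grasp [0.5495 0.1321 0.1296]
```

View pics/w7.png

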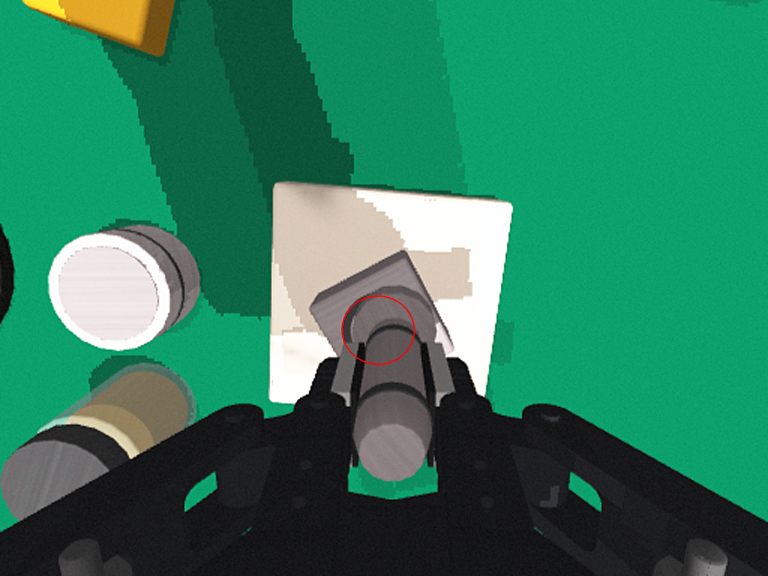

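```bash
python3 -m pendant '[0,-0.17,0.09,-0.27,-0.27,0.3,0, 0,0,0,0,0,0,0]' 60
python3 - <<'E'
from h import *
go(.5595,.1255,.1105,np.pi)
E
```

```text
time: 34.2
tool_pos: [0.5582, 0.1233, 0.2754]
tool_rot: [-3.14, -0.001, 3.139]
wrist_force: [-0.5, -0.2, -0.7]
finger_gap: 0.0186
t 34.2 turn [-0.017 -0.012 -0.022] shift [-0.05  0.09  0.4 ] gap 0.0186 F [-0.5 -0.2 -0.7] grasp [0.558  0.123  0.1204]
```

```bash
python3 -m pendant '[0,0,-0.02,-0.05,0.09,0.32,0, 0,0,0,0,0,0,0]' 60
python3 - <<'E'
from h import *
go(.5595,.1255,.1105,np.pi)
s=ctrl.observe();im=capture('wrist');save('w8',im,1.5)
C=cam('scene');im=capture('scene');save('s8',im,6,(255,120,385,215),[ring(.5586,.1255,.051,.017)],C)
E
```

```text
time: 34.45
tool_pos: [0.5594, 0.1243, 0.2666]
tool_rot: [-3.14, -0.002, 3.139]
wrist_force: [-1.1, 0.2, -2.1]
finger_gap: 0.0186
t 34.45 turn [-0.018 -0.019 -0.023] shift [-0.    0.05  0.04] gap 0.0186 F [-1.1  0.2 -2.1] grasp [0.5591 0.124  0.1116]
```

View pics/w8.png

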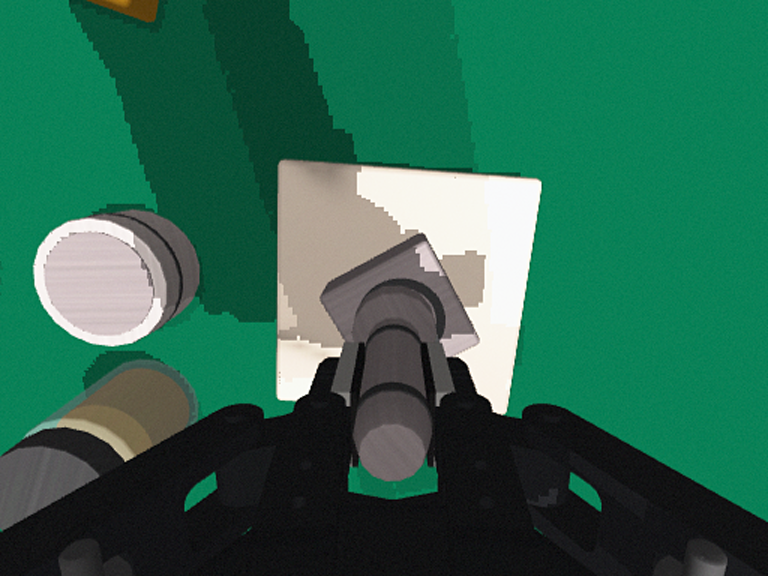

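View pics/s8.png

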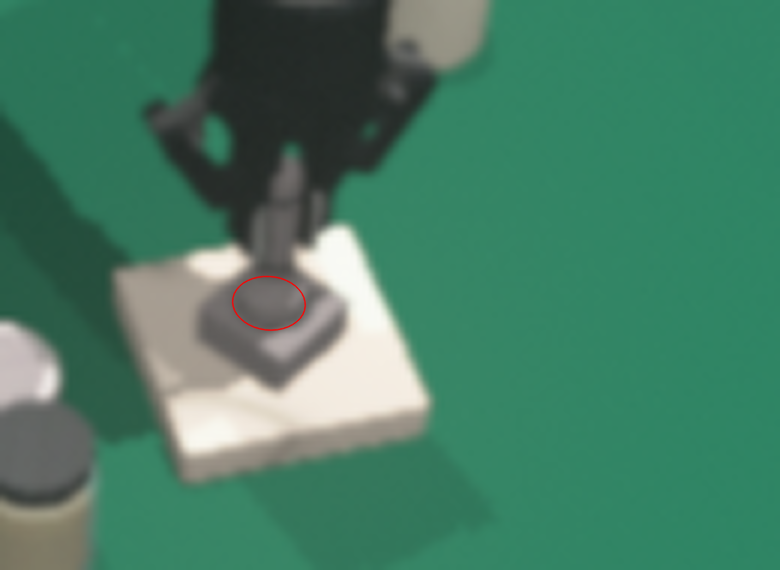

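Run:
```python
from h import *
print(px2w(cam('scene'),(255+274/6-.5,120+312.5/6-.5),.051), px2w(cam('scene'),[(255+(x+.5)/6-.5,120+(y+.5)/6-.5) for x,y in [(200,318),(347,305),(277,360)]],.051))
C=cam('wrist',ctrl.observe())
q=px2w(C,[((x+.5)/1.5-.5,(y+.5)/1.5-.5) for x,y in [(324,301),(480,343),(425,243)]],.051);print(q,(q[0]+q[1])/2)
print(px2w(C,[(400/1.5,330/1.5)],.063))
im=cv2.imread('pics/w8.png');cv2.imwrite('pics/w8c.png',cv2.resize(im[200:420,260:540],None,fx=2.8,fy=2.6,interpolation=cv2.INTER_CUBIC))
```

```text
[[0.56490275 0.12547187 0.051     ]] [[0.55726523 0.09159463 0.051     ]
 [0.57198742 0.15972721 0.051     ]
 [0.59298905 0.11568312 0.051     ]]
[[0.55046641 0.09532257 0.051     ]
 [0.56967923 0.16239738 0.051     ]
 [0.52572246 0.13773539 0.051     ]] [0.56007282 0.12885998 0.051     ]
[[0.55922586 0.12748646 0.063     ]]
```

View pics/w8c.png

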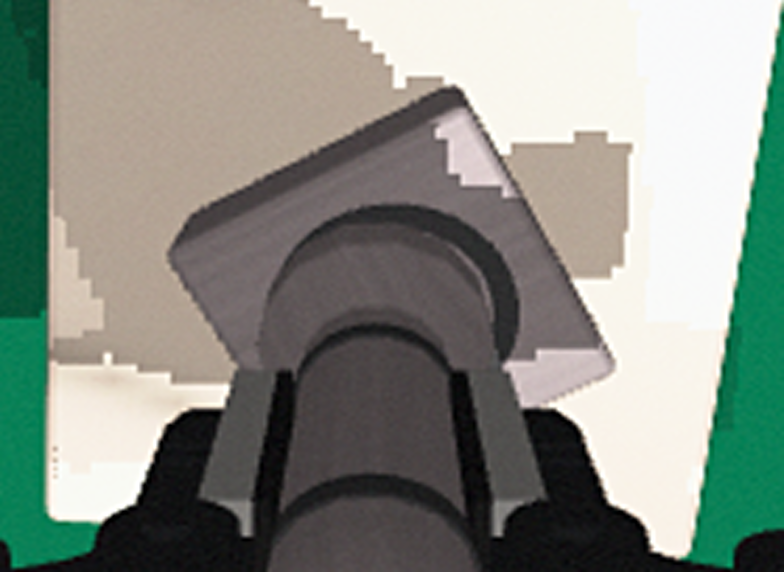

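```bash
python3 -m pendant '[0,0,-0.02,-0.05,0.1,0,0, 0,0,0,0,0,0.06,0, 0,0,0,0,0,0,0]' 60
python3 - <<'E'
from h import *
go(.5605,.1265,.1105,np.pi)
im=capture('wrist');cv2.imwrite('pics/w9c.png',cv2.resize(im[130:280,170:360,::-1],None,fx=4,fy=3.9,interpolation=cv2.INTER_CUBIC))
E
```

```text
time: 34.92
tool_pos: [0.5614, 0.1272, 0.2665]
tool_rot: [-3.14, 0.001, -3.142]
wrist_force: [-0.4, 0.3, -1.2]
finger_gap: 0.0186
t 34.92 turn [-0.012  0.008  0.001] shift [ 0.04 -0.03  0.04] gap 0.0186 F [-0.4  0.3 -1.2] grasp [0.5615 0.127  0.1115]
```

View pics/w9c.png

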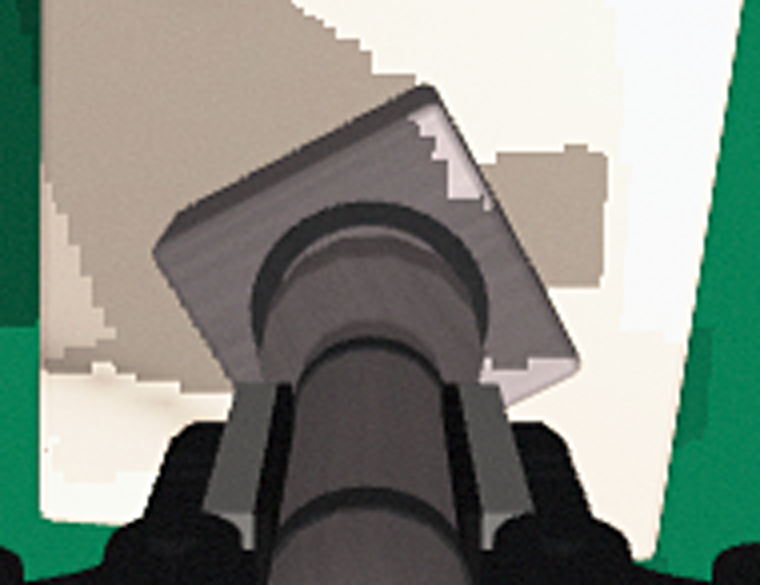

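```bash
python3 -m pendant '[0,0,0,0.06,0,0.03,0, 0,0,0,0,0,0.03,0, 0,0,0,0,0,0,15, 0,0,0,0,0,0,40, 0,0,0,0,0,0,70, 0,0,0,0,0,0,70]' 60
python3 - <<'E'
from h import *
go(.5598,.1268,.1105,np.pi)
im=capture('wrist');save('w10',im,1.5)
E
```

```text
time: 35.72
tool_pos: [0.5603, 0.1274, 0.2662]
tool_rot: [-3.141, 0.004, -3.141]
wrist_force: [-0.5, 0.0, -0.6]
finger_gap: 0.0599
t 35.73 turn [-0.005  0.035  0.002] shift [ 0.02 -0.02  0.03] gap 0.0599 F [-0.5  0.  -0.6] grasp [0.5609 0.1273 0.1112]
```

View pics/w10.png

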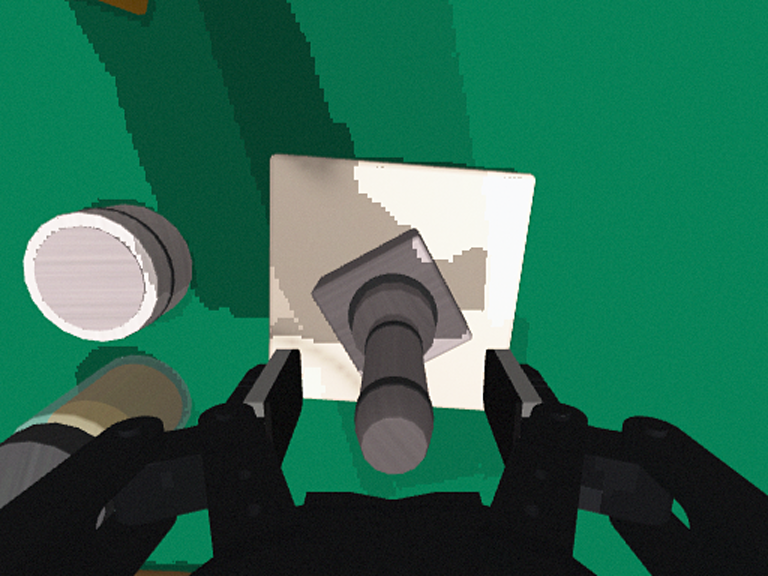

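```bash
python3 -m pendant '[0,0.03,0,0,0,-1,100, 0,0,0,0,0,-1,100, 0,0,0,0,0,-1,100, 0,0,0,0,0,-1,100]' 60
python3 - <<'E'
from h import *
go(.361,.2963,.225,np.pi)
E
```

```text
time: 36.28
tool_pos: [0.5595, 0.1273, 0.3664]
tool_rot: [-3.14, -0.005, -3.141]
wrist_force: [-0.0, -0.6, -0.7]
finger_gap: 0.0854
t 36.27 turn [-0.018 -0.051  0.002] shift [ 7.94  6.76 -0.52] gap 0.0854 F [-0.  -0.6 -0.7] grasp [0.5587 0.127  0.2114]
```

```bash
python3 -m pendant '[0,-0.05,0,0.8,0.7,-0.5,100, 0,0,0,1,0.85,0,100, 0,0,0,1,0.85,0,100, 0,0,0,1,0.85,0,100, 0,0,0,1,0.85,0,100, 0,0,0,1,0.85,0,100, 0,0,0,1,0.85,0,100, 0,0,0,1,0.8,0,100, 0,0,0,0,0,0,100]' 60
python3 - <<'E'
from h import *
go(.361,.2963,.133,np.pi)
s=ctrl.observe();im=capture('wrist');C=cam('wrist',s)
save('w11',im,1.5,None,[ring(.361,.2963,.17,.013),ring(.361,.2963,0,.032)],C)
im=capture('top');C=cam('top')
save('t11',im,6,(180,150,300,240),[ring(.5544,.1259,.051,.013),ring(.5598,.1268,.141,.009)],C)
E
```

```text
time: 37.4
tool_pos: [0.3602, 0.2969, 0.3827]
tool_rot: [3.139, 0.01, 3.14]
wrist_force: [0.3, 0.0, 0.7]
finger_gap: 0.0855
t 37.4 turn [ 0.026  0.1   -0.017] shift [ 0.01 -0.04  3.79] gap 0.0855 F [0.3 0.  0.7] grasp [0.3618 0.2974 0.2277]
```

View pics/w11.png

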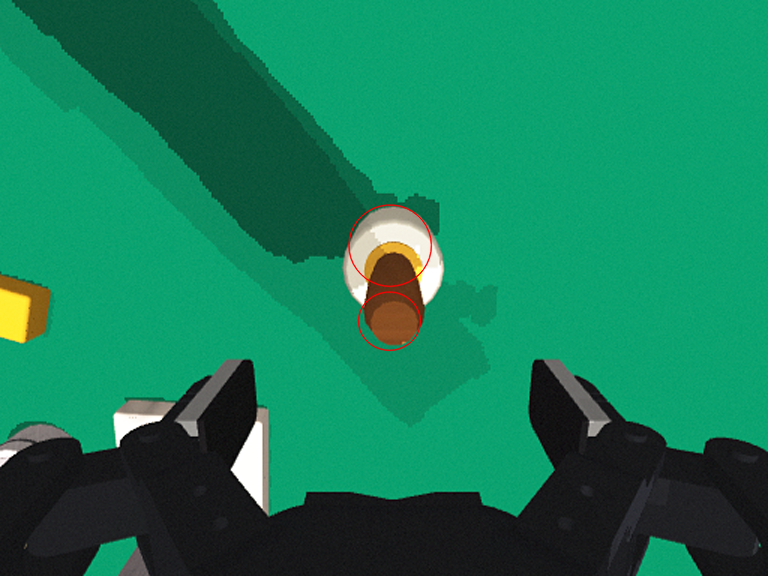

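View pics/t11.png

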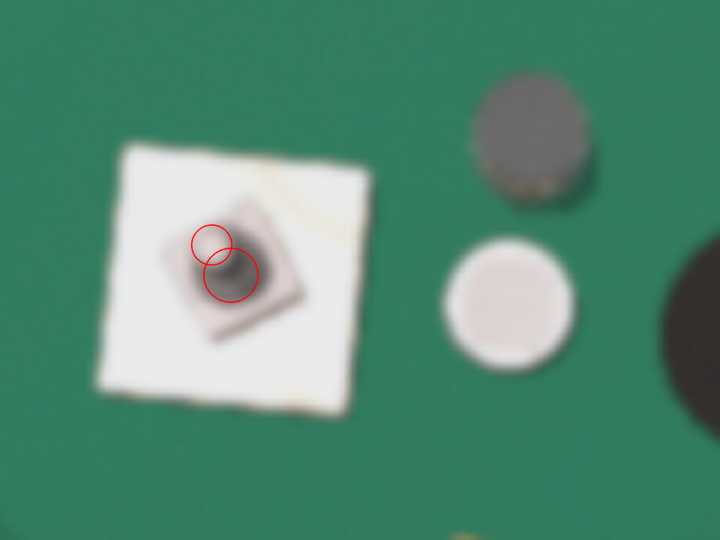

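```bash
python3 -m pendant '[0.03,0.1,-0.02,0.03,0.02,0.9,100, 0,0,0,0,0,0.8,100, 0,0,0,0,0,0,100]' 60
python3 - <<'E'
from h import *
go(.361,.298,.133,np.pi)
E
```

```text
time: 37.88
tool_pos: [0.3636, 0.2952, 0.3399]
tool_rot: [-3.142, 0.003, 3.135]
wrist_force: [1.2, -0.2, -0.1]
finger_gap: 0.0853
t 37.88 turn [-0.     0.029 -0.061] shift [0.11 0.11 2.08] gap 0.0853 F [ 1.2 -0.2 -0.1] grasp [0.3641 0.2952 0.1849]
```

```bash
python3 -m pendant '[0,0.03,-0.06,0.11,0.11,0.9,100, 0,0,0,0,0,1,100, 0,0,0,0,0,0.1,100, 0,0,0,0,0,0,100]' 60
python3 - <<'E'
from h import *
go(.361,.298,.133,np.pi)
E
```

```text
time: 38.38
tool_pos: [0.3647, 0.2975, 0.2928]
tool_rot: [3.138, 0.005, 3.137]
wrist_force: [0.3, -0.9, 0.6]
finger_gap: 0.0855
t 38.38 turn [ 0.035  0.051 -0.046] shift [0.15 0.02 0.19] gap 0.0855 F [ 0.3 -0.9  0.6] grasp [0.3655 0.2981 0.1378]
```

```bash
python3 -m pendant '[0.03,0.05,-0.04,0.15,0.02,0.12,60, 0,0,0,0,0,0,30, 0,0,0,0,0,0,0, 0,0,0,0,0,0,0, 0,0,0,0,0,0,0, 0,0,0,0,0,0,0, 0,0,0,0,0,0,0]' 80
python3 - <<'E'
from h import *
go(.42,.1,.2,np.pi)
E
```

```text
time: 39.25
tool_pos: [0.3616, 0.2983, 0.2924]
tool_rot: [3.139, 0.004, 3.141]
wrist_force: [-0.3, -1.4, 0.8]
finger_gap: 0.0258
t 39.25 turn [ 0.025  0.037 -0.008] shift [-2.35 -7.93 -2.52] gap 0.0258 F [-0.3 -1.4  0.8] grasp [0.3622 0.2987 0.1374]
```

```bash
python3 -m pendant '[0,0,0,0,0,-1,0, 0,0,0,0,0,-1,0, 0,0,0,0,0,-0.8,0, 0,0,0,-0.05,-1,0,0, 0,0,0,-0.05,-1,0,0, 0,0,0,-0.05,-1,0,0, 0,0,0,-0.05,-1,0,0, 0,0,0,-0.05,-1,0,0, 0,0,0,-0.05,-1,0,0, 0,0,0,-0.05,-1,0,0, 0,0,0,-0.05,-1,0,0, 0,0,0,-0.05,-1,0,0, 0,0,0,0,0,0,0]' 80
python3 - <<'E'
from h import *
go(.40,-.143,.205,np.pi)
E
```

```text
time: 40.88
tool_pos: [0.3676, 0.066, 0.3525]
tool_rot: [-3.136, -0.024, -3.139]
wrist_force: [-0.1, 1.3, -4.9]
finger_gap: 0.0264
t 40.88 turn [-0.054 -0.227  0.026] shift [-1.26 -8.36 -0.28] gap 0.0264 F [-0.1  1.3 -4.9] grasp [0.364  0.0651 0.1975]
```

```bash
python3 -m pendant '[-0.05,-0.23,0.03,-0.1,-1,-0.3,0, 0,0,0,-0.1,-1,0,0, 0,0,0,-0.1,-1,0,0, 0,0,0,-0.1,-1,0,0, 0,0,0,-0.2,-1,0,0, 0,0,0,-0.2,-1,0,0, 0,0,0,-0.2,-1,0,0, 0,0,0,-0.2,-1,0,0, 0,0,0,-0.8,-0.3,0,0, 0,0,0,-1,0,0,0, 0,0,0,-1,0,0,0, 0,0,0,-1,0,0,0, 0,0,0,-0.7,0,0,0, 0,0,0,0,0,0,0]' 80
python3 - <<'E'
from h import *
go(.5353,-.1435,.17,np.pi)
E
```

```text
time: 42.62
tool_pos: [0.5146, -0.1383, 0.3468]
tool_rot: [3.126, -0.018, -3.132]
wrist_force: [-0.8, 0.2, -5.0]
finger_gap: 0.0263
t 42.62 turn [ 0.151 -0.174  0.09 ] shift [-0.84 -0.23  0.85] gap 0.0263 F [-0.8  0.2 -5. ] grasp [ 0.5117 -0.1359  0.1919]
```

```bash
python3 -m pendant '[0.15,-0.17,0.09,-0.84,-0.23,0.2,0, 0,0,0,0,0,0.7,0, 0,0,0,0,0,0,0]' 80
python3 - <<'E'
from h import *
go(.5353,-.1435,.1485,np.pi)
s=ctrl.observe();im=capture('wrist');C=cam('wrist',s)
save('w12',im,1.5,None,[ring(.5343,-.143,.01,.06),ring(.5343,-.143,.01,.032)],C)
E
```

```text
time: 43.0
tool_pos: [0.5337, -0.1422, 0.3211]
tool_rot: [3.139, -0.007, -3.141]
wrist_force: [-0.6, 0.4, -4.9]
finger_gap: 0.0265
t 43.0 turn [ 0.022 -0.066  0.01 ] shift [-0.07 -0.05  0.71] gap 0.0265 F [-0.6  0.4 -4.9] grasp [ 0.5327 -0.1418  0.1662]
```

View pics/w12.png

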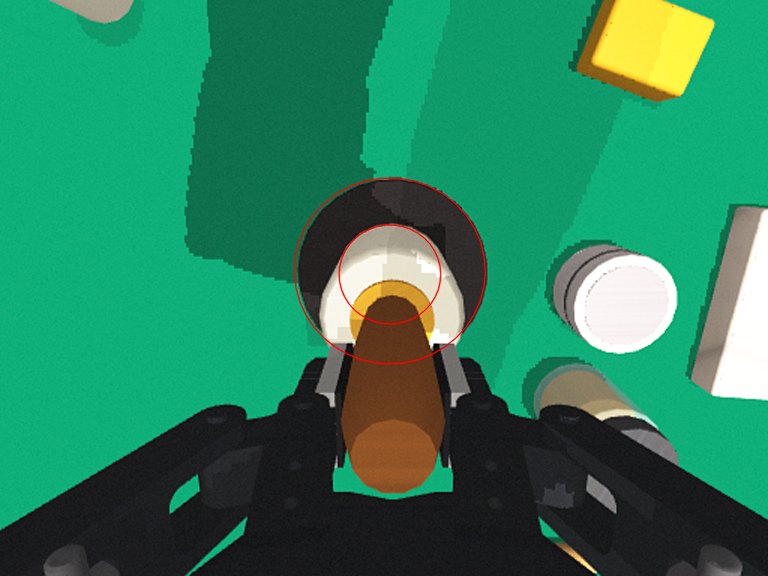

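```bash
python3 -m pendant '[0.02,-0.06,0,-0.07,-0.05,0.6,0, 0,0,0,0,0,0,0]' 80
python3 - <<'E'
from h import *
go(.5353,-.1435,.1478,np.pi)
E
```

```text
time: 43.3
tool_pos: [0.5357, -0.1434, 0.3088]
tool_rot: [-3.141, 0.004, -3.14]
wrist_force: [-0.6, 0.2, -4.3]
finger_gap: 0.026
t 43.3 turn [-0.007  0.036  0.011] shift [ 0.02 -0.    0.24] gap 0.026 F [-0.6  0.2 -4.3] grasp [ 0.5363 -0.1435  0.1538]
```

```bash
python3 -m pendant '[0,0.03,0,0.02,0,0.2,0, 0,0,0,0,0,0,0]' 80
python3 - <<'E'
from h import *
go(.5353,-.1435,.1478,np.pi)
E
```

```text
time: 43.55
tool_pos: [0.5353, -0.1434, 0.3054]
tool_rot: [-3.14, 0.003, -3.141]
wrist_force: [0.2, -0.2, -4.1]
finger_gap: 0.026
t 43.55 turn [-0.011  0.025  0.01 ] shift [-0.  -0.   0.1] gap 0.026 F [ 0.2 -0.2 -4.1] grasp [ 0.5357 -0.1436  0.1504]
```

```bash
python3 -m pendant '[0,0.02,0,0,0,0.12,0, 0,0,0,0,0,0,0]' 80
python3 - <<'E'
from h import *
go(.5353,-.1435,.1478,np.pi)
E
```

```text
time: 43.8
tool_pos: [0.5355, -0.1435, 0.303]
tool_rot: [-3.14, 0.002, -3.141]
wrist_force: [0.0, 0.8, -4.0]
finger_gap: 0.0263
t 43.8 turn [-0.014  0.017  0.01 ] shift [ 0.01 -0.    0.01] gap 0.0263 F [ 0.   0.8 -4. ] grasp [ 0.5358 -0.1437  0.148 ]
```

```bash
python3 -m pendant '[0,0,0,0,0,0.08,0, 0,0,0,0,0,0,0]' 80
python3 - <<'E'
from h import *
go(.5353,-.1435,.1478,np.pi)
E
```

```text
time: 44.05
tool_pos: [0.536, -0.1437, 0.3027]
tool_rot: [-3.139, 0.005, -3.141]
wrist_force: [0.2, 0.5, -4.5]
finger_gap: 0.0264
t 44.05 turn [-0.023  0.046  0.009] shift [ 0.03  0.01 -0.  ] gap 0.0264 F [ 0.2  0.5 -4.5] grasp [ 0.5367 -0.144   0.1477]
```

```bash
python3 -m pendant '[0,0.04,0,0.03,0,0.12,0, 0,0,0,0,0,0,0]' 80
python3 - <<'E'
from h import *
go(.5353,-.1435,.1478,np.pi)
E
```

```text
time: 44.3
tool_pos: [0.5364, -0.1439, 0.3028]
tool_rot: [-3.138, 0.007, -3.141]
wrist_force: [0.1, 0.3, -5.0]
finger_gap: 0.0262
t 44.3 turn [-0.032  0.065  0.009] shift [ 0.04  0.02 -0.  ] gap 0.0262 F [ 0.1  0.3 -5. ] grasp [ 0.5374 -0.1444  0.1478]
```

Run:
```python
from h import *
C=cam('scene');im=capture('scene');save('s13',im,6,(160,100,290,220),[ring(.5343,-.143,.01,.032),ring(.5343,-.143,.085,.032)],C)
print(ctrl.observe()['wrist_force'],ctrl.observe()['ft_torque'])
```

```text
[-0.0981703  -0.5875929  -3.75986971] [-0.01292679 -0.00505891 -0.0396065 ]
```

View pics/s13.png

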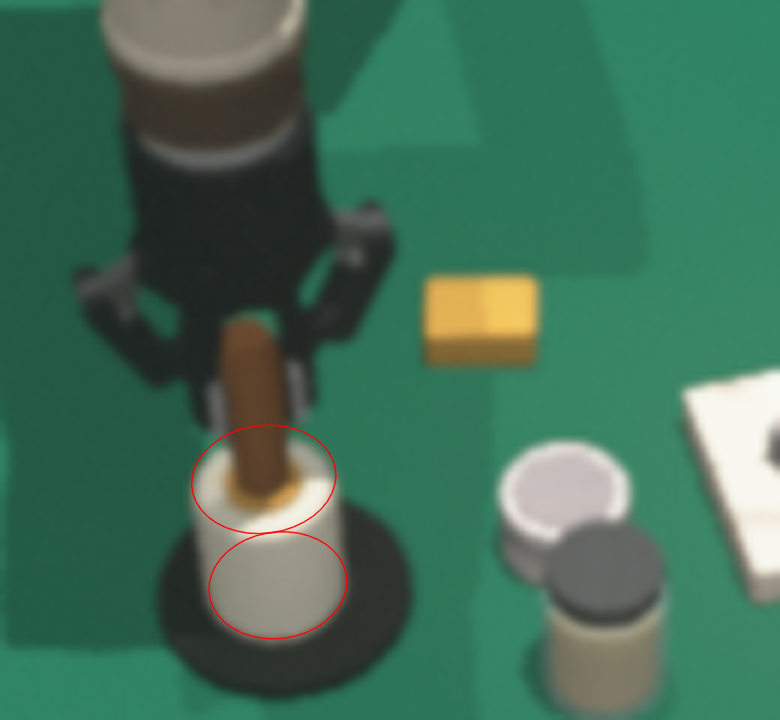

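```bash
python3 -m pendant '[0,0,0,0,0,0,10, 0,0,0,0,0,0,35, 0,0,0,0,0,0,60, 0,0,0,0,0,0,100, 0,0,0,0,0,0,100]' 60
python3 - <<'E'
from h import *
go(.5353,-.1435,.1478,np.pi)
im=capture('wrist');save('w14',im,1.5)
E
```

```text
time: 44.98
tool_pos: [0.537, -0.1442, 0.3031]
tool_rot: [-3.137, 0.009, -3.141]
wrist_force: [-0.2, -0.2, -0.9]
finger_gap: 0.0821
t 44.98 turn [-0.042  0.082  0.008] shift [0.07 0.03 0.01] gap 0.0821 F [-0.2 -0.2 -0.9] grasp [ 0.5383 -0.1448  0.1481]
```

View pics/w14.png

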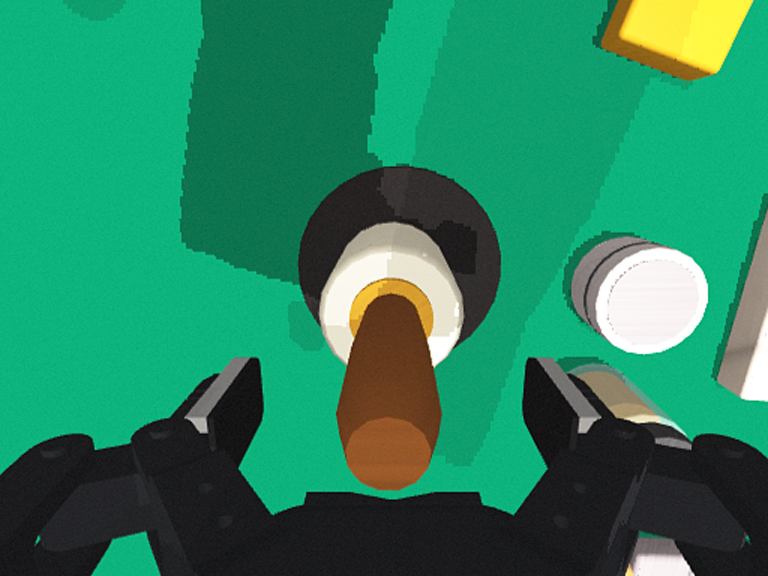

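Released and standing. Rise and retreat to the left and back to clear the top view.

```bash
python3 -m pendant '[0,0.08,0,0,0,-1,100, 0,0,0,0,0,-1,100, 0,0,0,0,0,-1,100, 0,0,0,0,0,-1,100, 0,0,0,1,0,-0.2,100, 0,0,0,1,0,0,100, 0,0,0,1,0,0,100, 0,0,0,1,-0.5,0,100, 0,0,0,1,-1,0,100, 0,0,0,1,-1,0,100, 0,0,0,0.5,-1,0,100, 0,0,0,0,-1,0,100, 0,0,0,0,-1,0,100, 0,0,0,0,-1,0,100, 0,0,0,0,0,0,100]' 60
python3 - <<'E'
from h import *
C=cam('top');im=capture('top')
save('t15',im,5,(180,120,340,240),[ring(.5343,-.143,.085,.032),ring(.5343,-.143,.18,.013),ring(.5444,-.0085,.038,.03),ring(.6222,-.0143,.08,.0265)],C)
C=cam('scene');im=capture('scene')
save('s15',im,1.5)
E
```

```text
time: 46.9
tool_pos: [0.3691, -0.3101, 0.414]
tool_rot: [-3.135, 0.004, -3.139]
wrist_force: [-0.3, 0.6, -1.0]
finger_gap: 0.0852
```

View pics/t15.png

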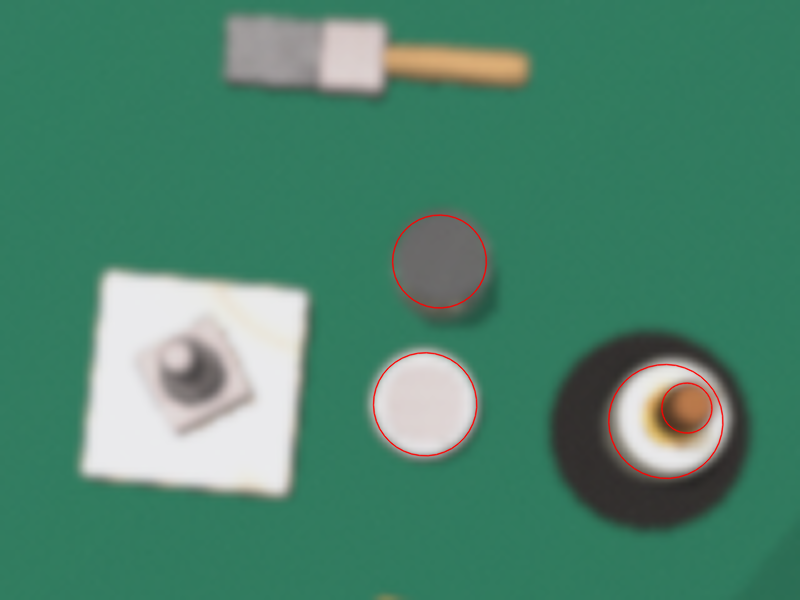

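View pics/s15.png

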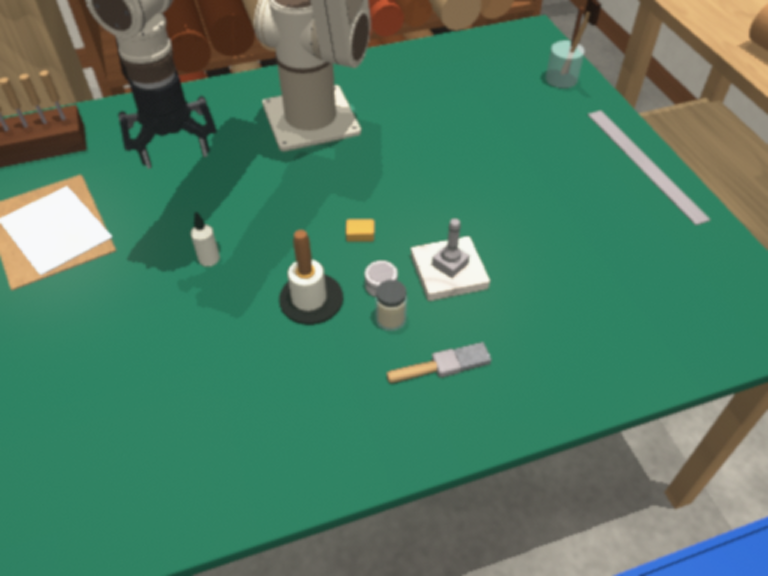

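```bash
python3 -c "
from h import *
print(ctrl.sign_off())"
```

```text
the job is handed in; nothing more can be done
None
```

The riveting place is set up as asked, and I handed the job in at about 47 s of the 122 s allowed. In the last top and scene pictures everything stands upright and the gripper is clear of all of it.

| Item | What the last checks showed |
|---|---|
| Anvil | About 4 mm from the slab's centre (limit 12 mm) |
| Setter | Standing on the anvil, about 2–3 mm from its centre or better (limit 10 mm) |
| Maul | About 2 mm from the pad's centre (limit 15 mm) |
| Tin | About 1–2 mm from the slab–pad midpoint |
| Jar | About 78 mm behind the tin between centres, so a gap of about 20 mm |
| Glue, wax, brush | In the same places by eye; I did not measure them again |

Two checks disagreed:
- **Anvil position:** the three cameras differed by 3–6 mm (x 0.559 m from the top camera, 0.560 m from the wrist, 0.565 m from the scene). The scene reading came from soft edges. If it were right, the anvil would be about 10–11 mm off centre, still under the 12 mm limit, and the setter about 5 mm off the anvil's centre. I centred the setter on the anvil's ring as the wrist camera showed it.
- **Maul contact:** when I lowered the maul onto the pad, the wrist force did not clearly show contact, although the downward motion stopped at the expected height. It stayed upright after I let go.

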